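# Load circuit boards into a hinged test fixture

### The arm

A 6-joint arm with a two-finger parallel gripper is mounted at the origin on the work surface. World frame = base frame: x ahead of the robot, y to its left, z up, the work surface at z = 0. Lengths are in m, angles in rad, forces in N, time in s.
With the tool pointing down it reaches from about 0.35 to 0.85 m from the base axis. Payload 8.1 kg.
Tool frame: the origin (TCP) lies where the fingers leave the gripper's body, on its centre line; the fingertips stand 84 mm ahead of it and the grasp point (between the pads) lies 65 mm ahead of it; z points along the fingers, y is the line along which they close (so a half turn about z gives the same grasp; the last joint's range is limited). The gripper opens to 93 mm and grips with 3 to 60 N. Pads are 15 mm wide; open, the fingers measure 128 mm over their backs; the gripper's body (75 mm by 188 mm) begins 65 mm behind the grasp point.
Start: joints at [1.027, 0.13, 1.488, -0, 1.523, -0.085], TCP at [0.266, 0.538, 0.303] pointing down, gripper open.
Joint ranges: [-2.96, 2.96], [-0.89, 2.26], [0.02, 2.5], [-1.34, 4.48], [0, 2.73], [-2.66, 2.66]. Speed limits (rad/s): [2.39, 2.39, 2.79, 3.14, 3.14, 3.14].

### API

Orientations are given as a rotation vector (axis times angle).
In Python, from plant import robot gives the robot as it stands.
- The arm moves only by the shell command python3 -m jog 'ROWS' [FORCE]. ROWS is text: rows parted by semicolons, each of 5 numbers parted by spaces: the opening, from 0 (shut) to 1 (fully open), then the shift along the tool's x, y, z in m, then the turn about the tool's z in degrees. A call has 1 to 10 rows; each row shifts and turns the commanded pose from where the row before left it, along the tool's axes as they then stand; what a row does not reach is not made up. A row lasts 1/12 s, in which the tool goes at most 41.7 mm and 7.16 degrees, less where a joint would pass 70% of its speed; a pose out of reach is approached as far as the arm can. A call with a gripper value outside its range is refused whole. The fingers move at their own pace and stop on an object; FORCE is the grip in N (left out, the last holds). Time passes only in rows, so rows that do not move let the fingers close. It gives the time, the measured TCP pose, the force, the opening and the grip force at its end, in the units of the state.
- robot.read_state(): the state, without advancing time (a new reading comes with each control period).
- robot.read_camera(name): name is "scene" or "top"; returns a dict with "color" (420x560x3 uint8, red, green, blue), "intrinsics" (3x3 intrinsics, pixels), "pose" (4x4, takes a point from camera to world coordinates). Camera axes: x right, y down, z forward; pixel columns grow to the right and rows downward; lengths in m; the calibration is good to about 2 mm. A picture is of the moment at which its call begins. There is no depth.
- robot.close_job(): hands the job in; it is judged then, once.
The state is a dict: "t": time; "q": joint angles; "dq": joint speeds; "joint_torque": joint torques, N m; "tool_pos": TCP position; "orientation": TCP orientation; "force": force on the tool from outside, world axes, zero at the start; "wrist_torque": the same for the moment, N m; "opening": finger opening in m; "gripper_force": force on a finger pad.
Only numpy, scipy, OpenCV 4.12 (cv2) and the standard library are available. Lean on these libraries where they do the work, as an engineer would, in place of code of your own. Each camera call takes 0.05 s, during which the arm holds its last target. There are 200 camera calls.

### The job

Swing the test fixture's clamp frame up out of the way, lift the grey guard off the nests and hang it over the raised aluminium rail. Then put every circuit board into a nest of its own, press each one until you feel that it sits fully down on the nest floor, and only then swing the clamp shut over them. Leave the multimeter, the rotary tool and the jar where they are.

Things in the scene. Friction and masses are not known exactly. Their poses are not given: they have to be found in the camera images.
- clamp (a joint): Aluminium clamp frame hinged on the fixture's far side: two arms, a cross bar with three rubber feet, a black round handle bar in front. Rad: 0 = shut, 1.8 = fully open, leaning a little away from the robot; from 1.5 on the nests are clear from above. Stiff hinge: stays where it is left, moves with 1 to 5 N at the handle. Starts between 0 and 0.3.
- clamp_handle (a point): Middle of the clamp's handle bar, a round bar 14 mm thick; its axis is this point's y (the fixture's y). The bar is free over 80 mm of its length between its two stubs, and lies 167 mm from the hinge axis. Shut, it is 36 mm above the table, its axis 38 mm in front of the base's edge, nothing under it; open, the frame reaches 215 mm above the table. The bar turns with the frame.
- clamp_hinge (a point): Middle of the clamp's hinge axis, 40 mm above the table; the axis is this point's y. The handle swings about it, up from the robot's side (-x of this point).
- fixture_center (a point): Centre of the fixture, at the level of the nest floors, 15 mm above the table. The fixture is a black base 132 mm (x, from -57 to 75 mm of this point) by 232 mm (y), fixed to the table, with three nests side by side along y at 72 mm pitch. Its x points away from the robot.
- nest1 (a point): Centre of the floor of the -y nest (15 mm above the table). A nest takes one board, long side along x, either way round: 94 mm (x) by 64 mm (y) inside, end walls and corner blocks 14 mm above its floor, sides otherwise open. On the floor is a white lifter pad, see nest2.
- nest2 (a point): The same for the middle nest. The lifter pad in the middle of each nest, 36 x 30 mm, is stiff and has no spring: it starts 3 to 10 mm above the floor, differently in each nest, so a board laid in sits high; 6 to 8 N push it down level with the floor, where it stays.
- nest3 (a point): The same for the nest on the fixture's +y side.
- guard_rib (a point): Centre of the grip rib on top of the guard: 12 mm (x) by 60 mm (y), 25 mm tall. The guard is a grey plastic upside-down U channel, 150 g: 150 mm long (y), 50 mm wide (x), 45 mm high without rib, walls and roof 5 mm, 40 mm between walls. It starts standing on the nest floors along the fixture's middle. This point is 57.5 mm above its lower edges.
- guard_roof (a point): Middle of the underside of the guard's roof, 40 mm above its lower edges; z up.
- guard: The guard itself; origin at the centre between its lower edges, same axes as above.
- rail_top (a point): Middle of the top face of the rail, a 20 x 20 mm aluminium bar on two posts, fixed, its top 105 mm above the table. The bar runs along this point's y (x is across it); 214 mm are clear between the posts. The guard hangs over it, roof on the bar, one wall on either side.
- board1_center (a point): Centre of a white circuit board with a tall finned aluminium heat sink (may be absent): the board is 90 mm (x) by 60 mm (y) by 8 mm, the heat sink in its middle 40 mm (x) by 30 mm (y) reaching to 44 mm above the underside. This point is 22 mm above the underside; about 140 g. Starts flat on the table to the robot's right. All boards are alike.
- board2_center (a point): Centre of a white circuit board with a tall finned aluminium heat sink (may be absent): the board is 90 mm (x) by 60 mm (y) by 8 mm, the heat sink in its middle 40 mm (x) by 30 mm (y) reaching to 44 mm above the underside. This point is 22 mm above the underside; about 140 g. Starts flat on the table to the robot's right. All boards are alike.
- board3_center (a point): Centre of a white circuit board with a tall finned aluminium heat sink (may be absent): the board is 90 mm (x) by 60 mm (y) by 8 mm, the heat sink in its middle 40 mm (x) by 30 mm (y) reaching to 44 mm above the underside. This point is 22 mm above the underside; about 140 g. Starts flat on the table to the robot's right. All boards are alike.
- board1: The same board; origin at the centre of its underside.
- board2: The same board; origin at the centre of its underside.
- board3: The same board; origin at the centre of its underside.
- multimeter: Yellow multimeter, 85 x 150 x 35 mm, origin at the centre of its underside. Leave alone.
- rotary_tool: Grey rotary tool with a cutting disc, 195 mm long, 48 mm thick, origin at its underside. Leave alone.
- flux_jar: Jar, 60 mm wide, 70 mm tall, origin at the centre of its underside. Leave alone.
There are look-alikes about, which are no part of the job. What is shaped like the board1 but brown or red is not meant.

How it is judged:
By the outcome, as a careful person would: the job done as asked, in the order asked, and still so for the second after the job is handed in, with the robot touching nothing.
Of board1, board2, board3 only 2 to 3 are there at a start; the rules pass over those that are not, and their reading is None.
At some moment in a run one of board1, board2, board3 may be knocked a few centimetres aside while the robot is not near it.
It also fails if it takes over 210 s, if anything falls off the work surface, if the arm or the gripper's body presses on something with over 40 N, if the wrist force passes 120 N, or if a joint passes its speed limit or range.

## Working session

There is one attempt and no reset: what is moved stays moved. The work goes in short steps, Python scripts to look and compute and a shell command to move; the robot and the scene stay as the last step left them, time stands still between calls to the robot, and variables do not carry over. Pictures are saved under pics/ and viewed, at most 14 in all, crops included, and the job is handed in when it is done.

```bash
ls; mkdir -p pics; python3 - <<'E'
from plant import robot
import cv2,numpy as np
s=robot.read_state(); print({k:np.round(v,3).tolist() for k,v in s.items()})
for n in("scene","top"):
    c=robot.read_camera(n); cv2.imwrite(f"pics/{n}0.png",c["color"][:,:,::-1]); print(n,c["intrinsics"].tolist(),np.round(c["pose"],4).tolist())
E
```

```text
pics
{'t': 0.0, 'q': [1.027, 0.131, 1.489, 0.0, 1.523, -0.085], 'dq': [-0.0, 0.002, -0.0, 0.001, 0.001, -0.002], 'joint_torque': [-0.001, -55.984, -49.177, 0.077, 0.035, -0.0], 'tool_pos': [0.265, 0.538, 0.302], 'orientation': [-0.714, -3.059, 0.003], 'force': [-0.671, 0.113, -0.352], 'wrist_torque': [0.009, -0.001, -0.016], 'gripper_force': 0.0, 'opening': 0.093}
scene [[406.05804144642417, 0.0, 279.1789640185135], [0.0, 406.05804144642417, 207.95142285891816], [0.0, 0.0, 1.0]] [[-0.6612, 0.4244, -0.6186, 1.2452], [0.7499, 0.3968, -0.5293, 0.5006], [0.0208, -0.8139, -0.5806, 0.7327], [0.0, 0.0, 0.0, 1.0]]
top [[478.11730682214653, 0.0, 282.38752821447736], [0.0, 478.11730682214653, 206.17655491328608], [0.0, 0.0, 1.0]] [[0.0289, -0.9987, 0.0422, 0.4946], [-0.9996, -0.0289, -0.0002, -0.0688], [0.0014, -0.0422, -0.9991, 1.2696], [0.0, 0.0, 0.0, 1.0]]
```

View pics/scene0.png

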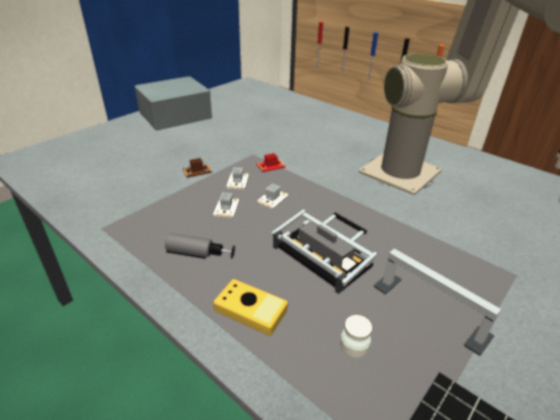

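View pics/top0.png

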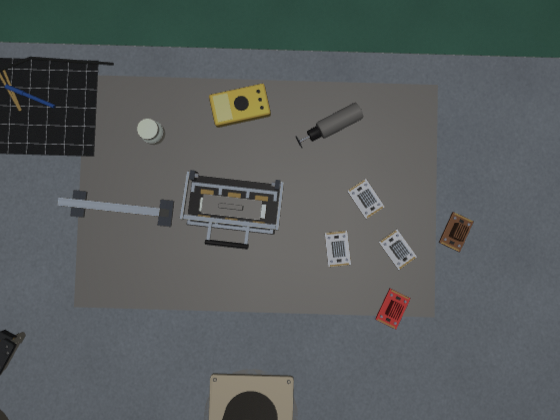

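The scene view shows the fixture (~325,250), the rail on the right and three white boards (~237,178; 272,195; 227,204). The top view shows the fixture at (232,205), the rail from (60,202) to (160,211), white boards at (366,199), (338,249), (398,249), and red and brown decoys. I'll enlarge the top view to measure from it.

```bash
cat > h.py <<'E'
from plant import robot
import cv2,numpy as np
from scipy.spatial.transform import Rotation as R
def pix2w(c,uv,z):
    P=c["pose"]; d=P[:3,:3]@np.linalg.solve(c["intrinsics"],[uv[0],uv[1],1.]); return P[:3,3]+d*(z-P[2,3])/d[2]
def w2pix(c,p):
    P=c["pose"]; x=c["intrinsics"]@(P[:3,:3].T@(np.asarray(p)-P[:3,3])); return x[:2]/x[2]
def crop(c,x0,y0,x1,y1,k,name):
    im=cv2.resize(c["color"][y0:y1,x0:x1,::-1],None,fx=k,fy=k,interpolation=cv2.INTER_CUBIC)
    for x in range((x0+9)//10*10,x1,10): cv2.line(im,((x-x0)*k,0),((x-x0)*k,4 if x%50 else 14),(0,255,255),1)
    for y in range((y0+9)//10*10,y1,10): cv2.line(im,(0,(y-y0)*k),(4 if y%50 else 14,(y-y0)*k),(0,255,255),1)
    cv2.imwrite(f"pics/{name}.png",im)
E
python3 - <<'E'
from h import *
c=robot.read_camera("top")
crop(c,170,165,300,260,6,"fix1")
# boards: white blobs
im=cv2.cvtColor(c["color"],cv2.COLOR_RGB2HSV)
m=((im[:,:,2]>120)&(im[:,:,1]<60)).astype(np.uint8)
m[:,:310]=0;m[:, 430:]=0;m[:150]=0;m[290:]=0
m=cv2.morphologyEx(m,cv2.MORPH_CLOSE,np.ones((9,9)))
n,l,st,ce=cv2.connectedComponentsWithStats(m)
for i in range(1,n):
    if st[i,4]<100: continue
    pts=np.argwhere(l==i)[:,::-1].astype(np.float32)
    w=np.array([pix2w(c,p,.008)[:2] for p in pts],np.float32)
    print(st[i],ce[i],cv2.minAreaRect(w))
E
```

```text
[348 178  37  41 762] [365.5656168  198.30052493] ((0.5748381018638611, -0.28837528824806213), (0.09153984487056732, 0.05896121263504028), 35.06697082519531)
[379 229  38  41 739] [397.76860622 249.31799729] ((0.44351887702941895, -0.3754606544971466), (0.0894116759300232, 0.05991530045866966), 36.94040298461914)
[325 230  26  37 793] [337.37957125 248.28373266] ((0.4414016902446747, -0.21699866652488708), (0.09144464135169983, 0.05967036634683609), 7.684303283691406)
```

View pics/fix1.png

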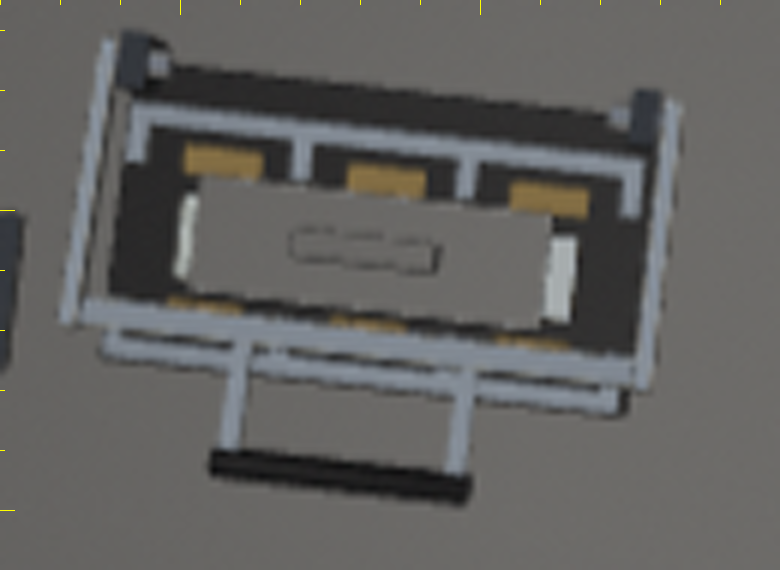

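Crop fix1 (6×, offset 170,165) shows the guard roof corners at crop (200,178), (553,213), (545,328), (188,290). The end-wall lines run (135,100)–(645,160) and (103,340)–(620,400), and the black handle bar runs (210,462)–(470,490).

```bash
python3 - <<'E'
from h import *
c=robot.read_camera("top")
C=lambda u,v:(170+u/6,165+v/6)
g=np.array([pix2w(c,C(*p),.060) for p in[(200,178),(553,213),(545,328),(188,290)]])
print("guard",g.mean(0),"sizes",[np.linalg.norm(g[i]-g[(i+1)%4]) for i in range(4)])
yaw=lambda a,b:np.degrees(np.arctan2(*( -(a-b)[0:1],(a-b)[1:2])))  # y-axis dir a-b
print("yaw guard",yaw(g[0],g[1]),yaw(g[3],g[2]))
r=np.array([pix2w(c,C(*p),.085) for p in[(290,228),(440,245),(436,272),(290,258)]]);print("rib",r.mean(0))
f=[pix2w(c,C(*p),.029) for p in[(135,100),(645,160),(103,355),(618,410)]]
print("walls",np.round(f,4).tolist(),yaw(f[0],f[1]),yaw(f[2],f[3]))
for z in(.036,.06,.085):
    h=[pix2w(c,C(*p),z) for p in[(210,463),(470,490)]];print("handle",z,(h[0]+h[1])/2,yaw(h[0],h[1]),np.linalg.norm(h[0]-h[1]))
hg=[pix2w(c,C(*p),.04) for p in[(158,62),(620,115)]];print("hinge",hg,(hg[0]+hg[1])/2,yaw(*hg))
crop(c,50,180,190,240,5,"rail1")
c=robot.read_camera("scene"); crop(c,260,195,390,295,6,"fixs1")
E
```

```text
guard [0.53975583 0.05859755 0.06      ] sizes [np.float64(0.1498401777084827), np.float64(0.048650886281824846), np.float64(0.1514014239501303), np.float64(0.04755176090691159)]
yaw guard [-4.00823176] [-4.41517282]
rib [0.53933259 0.0590729  0.085     ]
walls [[0.604, 0.1666, 0.029], [0.5843, -0.0553, 0.029], [0.4931, 0.1763, 0.029], [0.4758, -0.0468, 0.029]] [-5.06122214] [-4.43072314]
handle 0.036 [0.4440385  0.07141074 0.036     ] [-4.25833235] 0.11214392962942517
handle 0.06 [0.44502132 0.06868302 0.06      ] [-4.25833235] 0.10996212376594955
handle 0.085 [0.44604508 0.06584164 0.085     ] [-4.25833235] 0.10768940932482918
hinge [array([0.61966317, 0.15518911, 0.04      ]), array([ 0.60258539, -0.04408992,  0.04      ])] [0.61112428 0.0555496  0.04      ] [-4.89815696]
```

View pics/rail1.png

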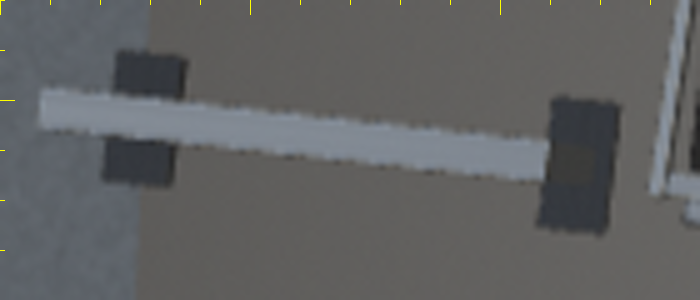

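View pics/fixs1.png

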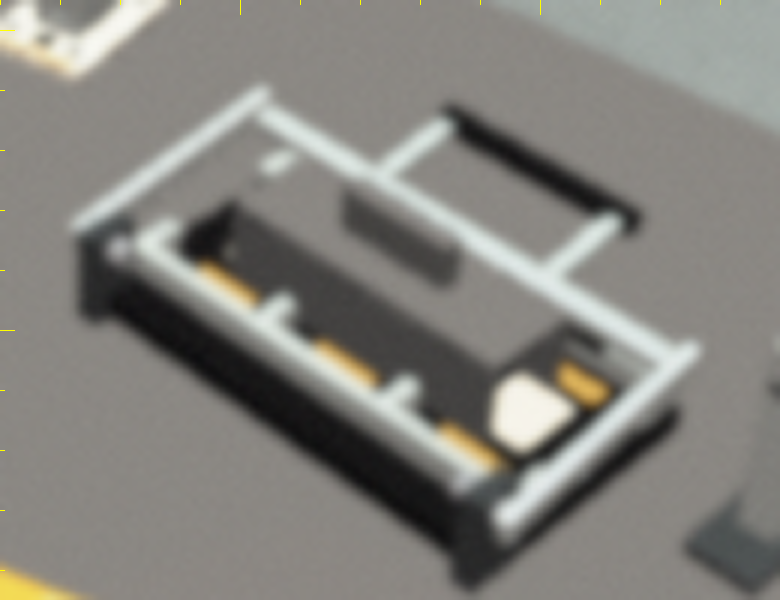

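Rail crop (5×, offset 50,180): the bar's top runs from crop (40,108) to (548,160), with feet centred at (145,118) and (580,165). Scene crop (6×, offset 260,195): the handle runs (448,112)–(632,215), the clamp frame is slightly raised, and the guard with its rib is under it.

```bash
python3 - <<'E'
from h import *
c=robot.read_camera("top"); s=robot.read_camera("scene")
K=lambda u,v:(50+u/5,180+v/5)
a,b=pix2w(c,K(40,108),.105),pix2w(c,K(548,160),.105)
print("bar",a,b,(a+b)/2,np.linalg.norm(a-b),np.degrees(np.arctan2(-(a-b)[0],(a-b)[1])))
f,g=pix2w(c,K(145,118),.008),pix2w(c,K(580,165),.008); print("feet",f,g,(f+g)/2,np.linalg.norm(f-g),np.degrees(np.arctan2(-(f-g)[0],(f-g)[1])))
# fit fixture x,y,yaw,clamp angle
from scipy.optimize import least_squares
C=lambda u,v:np.array((170+u/6,165+v/6)); S=lambda u,v:np.array((260+u/6,195+v/6))
def W(p,l):
    r=R.from_euler('z',p[2]).as_matrix(); return np.array([p[0],p[1],.015])+r@np.array(l)
L=.167
def hand(p,y):
    a0=np.arcsin(4/167); t=p[3]-a0; return W(p,[.072-L*np.cos(t),y,.025+L*np.sin(t)])
obs=[]
for (u,v),l in zip([(200,178),(553,213),(545,328),(188,290)],[(.025,.075),(.025,-.075),(-.025,-.075),(-.025,.075)]): obs.append((c,C(u,v),lambda p,l=l:W(p,[l[0]+p[4],l[1]+p[5],.045])))
obs+= [(c,C(340,476.5),lambda p:hand(p,0)),(s,S(540,165),lambda p:hand(p,0))]
for (u,v),l in zip([(130,100),(648,160)],[(.051,.11),(.051,-.11)]): pass
def res(p):
    return np.concatenate([w2pix(cc,f(p))-uv for cc,uv,f in obs]+[p[4:]*50])
o=least_squares(res,[.54,.058,-.075,.15,0,0]); print(o.x,np.degrees(o.x[2])); print(o.fun.round(2)); print("handle",hand(o.x,0),"hinge",W(o.x,[.072,0,.025]))
for pos in ([.057*-1,.116,.0],[-.057,-.116,0],[.075,.116,0],[.075,-.116,0]):
    u=w2pix(c,W(o.x,pos)); print("base corner crop px",(u-[170,165])*6)
E
```

```text
bar [0.5390413  0.47793045 0.105     ] [0.52087057 0.22949101 0.105     ] [0.52995593 0.35371073 0.105     ] 0.24910305968990937 -4.183133493056153
feet [0.5390711  0.46783153 0.008     ] [0.52091369 0.23735751 0.008     ] [0.5299924  0.35259452 0.008     ] 0.23118816153503766 -4.5046235579868315
[ 0.53804932  0.06353558 -0.07195844  0.12035106  0.0020514  -0.00478461] -4.122914969223061
[ 0.17 -0.42  0.22 -0.29 -0.47  0.18  0.05  0.54 -0.48  0.3  -0.65 -0.
  0.1  -0.24]
handle [0.44406847 0.07030999 0.05607332] hinge [0.60986299 0.05835904 0.04      ]
base corner crop px [ 92.93294695 362.90644961]
base corner crop px [621.27516292 416.46073115]
base corner crop px [125.79409608  63.36556811]
base corner crop px [651.81994795 116.52835206]
```

Measurements agree: the bar is 249 mm long, the feet are 231 mm apart, and the guard is 150×48 mm. I'll write a planning helper, then open the clamp.

```bash
cat >> h.py <<'E'
# desired tool-y direction yaw (deg, mod 180); grasp point target xyz -> turn & shift in tool axes after the turn
def plan(xyz,yawdeg,from_xyz=None,from_R=None):
    s=robot.read_state(); M=R.from_rotvec(s["orientation"]).as_matrix() if from_R is None else from_R
    p=np.array(s["tool_pos"])+M[:,2]*.065 if from_xyz is None else np.asarray(from_xyz,float)
    cur=np.degrees(np.arctan2(M[1,1],M[0,1])); d=(yawdeg-cur+90)%180-90   # world yaw change
    turn=-d  # tool z is down
    M2=M@R.from_euler('z',turn,degrees=True).as_matrix()
    sh=M2.T@(np.asarray(xyz)-p)
    print(f"t {s['t']:.1f} grasp now {p.round(4)} yaw_y {cur:.2f} tilt {np.degrees(np.arccos(-M[2,2])):.2f} q6 {s['q'][5]:.2f} | turn {turn:.2f} deg, shift tool xyz {(sh*1000).round(1)} mm")
    return np.asarray(xyz),M2
E
python3 - <<'E'
from h import *
p,M=plan([.444,.0703,.15],-4.2)
plan([.444,.0703,.054],-4.2,p,M)
E
```

```text
t 0.3 grasp now [0.2657 0.5379 0.2375] yaw_y 63.71 tilt 0.02 q6 -0.09 | turn 67.91 deg, shift tool xyz [-453.2  212.1   87.6] mm
t 0.3 grasp now [0.444  0.0703 0.15  ] yaw_y -4.20 tilt 0.02 q6 -0.09 | turn -0.00 deg, shift tool xyz [ 0.  0. 96.] mm
```

```bash

python3 -m jog '0.33 0 0 0 6.8; 0.33 0 0 0 6.8; 0.33 0 0 0 6.8; 0.33 0 0 0 6.8; 0.33 0 0 0 6.8; 0.33 0 0 0 6.8; 0.33 0 0 0 6.8; 0.33 0 0 0 6.8; 0.33 0 0 0 6.8; 0.33 0 0 0 6.7' 25
python3 -m jog '0.33 -0.03 0.014 0 0; 0.33 -0.03 0.014 0 0; 0.33 -0.03 0.014 0 0; 0.33 -0.03 0.014 0 0; 0.33 -0.03 0.014 0 0; 0.33 -0.03 0.014 0 0; 0.33 -0.03 0.014 0 0; 0.33 -0.03 0.014 0 0; 0.33 -0.03 0.014 0 0; 0.33 -0.03 0.014 0 0'
python3 -m jog '0.33 -0.03 0.014 0 0; 0.33 -0.03 0.014 0 0; 0.33 -0.03 0.014 0.02 0; 0.33 -0.03 0.014 0.03 0; 0.33 -0.03 0.014 0.03 0; 0.33 0 0 0 0; 0.33 0 0 0 0'
python3 - <<'E'
from h import *
plan([.444,.0703,.054],-4.2)
c=robot.read_camera("scene"); crop(c,260,130,410,280,4,"hs")
E
```

```text
t: 1.18
tool_pos: [0.2657, 0.5379, 0.3027]
orientation: [2.307, 2.132, -0.0]
force: [-0.2, 0.3, 0.7]
opening: 0.0327
gripper_force: 0.0
t: 2.02
tool_pos: [0.3836, 0.2271, 0.3029]
orientation: [2.301, 2.139, 0.001]
force: [-0.1, 0.2, 0.0]
opening: 0.0308
gripper_force: 0.0
t: 2.6
tool_pos: [0.4398, 0.0766, 0.2249]
orientation: [-2.303, -2.133, 0.005]
force: [0.5, -0.0, 1.3]
opening: 0.0306
gripper_force: 0.0
t 2.6 grasp now [0.4396 0.0766 0.1599] yaw_y -4.39 tilt 0.23 q6 0.13 | turn -0.19 deg, shift tool xyz [ -5.9   5.3 105.9] mm
```

View pics/hs.png

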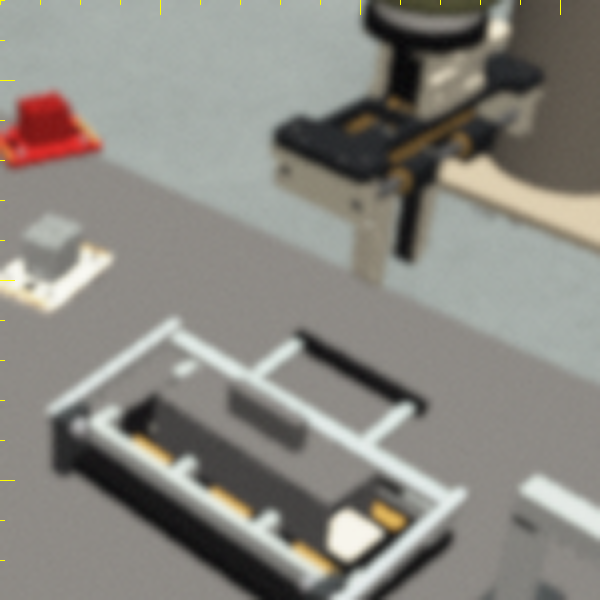

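The picture (4×) shows the gripper at crop (380,200), above the handle bar (300,335)–(425,405), with its fingers parallel to the swing plane. Next: lower and grip.

```bash

python3 -m jog '0.33 -0.006 0.0053 0.01 0; 0.33 0 0 0.02 0; 0.33 0 0 0.02 0; 0.33 0 0 0.02 0; 0.33 0 0 0.016 0; 0.33 0 0 0.01 0; 0.33 0 0 0.01 0; 0.33 0 0 0 0; 0.33 0 0 0 0'
python3 -m jog '0 0 0 0 0; 0 0 0 0 0; 0 0 0 0 0; 0 0 0 0 0; 0 0 0 0 0; 0 0 0 0 0' 25
python3 - <<'E'
from h import *
plan([.444,.0703,.054],-4.2); s=robot.read_state(); print(s["force"])
# arc rows in tool y (fixture x fwd) and z
t0=.12-.024
for n,T in ((20,1.70-.024),):
    a=np.linspace(t0,T,n+1); x=-.167*np.cos(a); z=.167*np.sin(a)
    print(np.c_[np.diff(x),-np.diff(z)].round(4).tolist())
E
```

```text
t: 3.4
tool_pos: [0.4458, 0.072, 0.121]
orientation: [2.3, 2.14, 0.0]
force: [0.8, 0.5, 0.9]
opening: 0.0306
gripper_force: 0.0
t: 3.9
tool_pos: [0.4482, 0.0715, 0.1226]
orientation: [2.298, 2.135, 0.008]
force: [9.5, -0.7, -3.8]
opening: 0.0129
gripper_force: 25.0
t 3.9 grasp now [0.4486 0.0715 0.0576] yaw_y -4.21 tilt 0.39 q6 0.12 | turn -0.01 deg, shift tool xyz [-1.6 -4.5  3.5] mm
[ 9.47959417 -0.69020054 -3.80681628]
[[0.0018, -0.0131], [0.0028, -0.0129], [0.0038, -0.0126], [0.0048, -0.0123], [0.0058, -0.0119], [0.0067, -0.0114], [0.0076, -0.0108], [0.0084, -0.0102], [0.0092, -0.0095], [0.0099, -0.0087], [0.0105, -0.0079], [0.0111, -0.0071], [0.0117, -0.0062], [0.0121, -0.0052], [0.0125, -0.0043], [0.0128, -0.0033], [0.013, -0.0022], [0.0131, -0.0012], [0.0132, -0.0002], [0.0132, 0.0009]]
```

```bash

python3 -m jog '0 0 0.005 0 0; 0 0 0.002 -0.013 0; 0 0 0.003 -0.013 0; 0 0 0.004 -0.0126 0; 0 0 0.005 -0.0123 0; 0 0 0.006 -0.012 0; 0 0 0 0 0'
python3 - <<'E'
from h import *
plan([.444,.0703,.054],-4.2)
E
```

```text
t: 4.48
tool_pos: [0.4681, 0.0699, 0.1847]
orientation: [-2.297, -2.135, 0.009]
force: [-22.2, 0.7, 13.5]
opening: 0.013
gripper_force: 25.0
t 4.5 grasp now [0.4676 0.0699 0.1197] yaw_y -4.18 tilt 0.46 q6 0.11 | turn 0.02 deg, shift tool xyz [ -1.3 -23.   65.8] mm
```

```bash

python3 - <<'E'
import numpy as np
a=np.linspace(.495,1.70,17); x=-.167*np.cos(a); z=.167*np.sin(a)
print(np.c_[np.diff(x),-np.diff(z)].round(4).tolist())
E
python3 -m jog '0 0 -0.003 0 0; 0 0 0.0063 -0.0107 0; 0 0 0.0071 -0.0103 0; 0 0 0.0078 -0.0098 0; 0 0 0.0085 -0.0091 0; 0 0 0 0 0'
```

```text
[[0.0064, -0.0108], [0.0072, -0.0103], [0.0079, -0.0098], [0.0086, -0.0091], [0.0093, -0.0084], [0.0099, -0.0077], [0.0105, -0.007], [0.011, -0.0061], [0.0114, -0.0053], [0.0118, -0.0044], [0.0121, -0.0035], [0.0123, -0.0026], [0.0125, -0.0017], [0.0126, -0.0007], [0.0126, 0.0002], [0.0125, 0.0011]]
t: 4.98
tool_pos: [0.4965, 0.0676, 0.2255]
orientation: [-2.3, -2.137, 0.004]
force: [-16.0, -1.4, 16.2]
opening: 0.0135
gripper_force: 25.0
```

```bash

python3 -m jog '0 0 -0.0015 -0.0015 0; 0 0 0.009 -0.0085 0; 0 0 0.01 -0.0077 0; 0 0 0.0105 -0.007 0; 0 0 0.011 -0.0061 0; 0 0 0 0 0'
python3 -m jog '0 0 0.0112 -0.0055 0; 0 0 0.0117 -0.0046 0; 0 0 0.012 -0.0037 0; 0 0 0.0123 -0.0028 0;  0 0 0 0 0'
```

```text
t: 5.48
tool_pos: [0.537, 0.0644, 0.2569]
orientation: [2.301, 2.137, 0.0]
force: [-6.4, -3.7, 13.7]
opening: 0.0134
gripper_force: 25.0
t: 5.9
tool_pos: [0.5846, 0.0607, 0.2724]
orientation: [2.3, 2.136, 0.002]
force: [0.7, -3.6, 6.7]
opening: 0.0131
gripper_force: 25.0
```

```bash

python3 -m jog '0 0 0.0124 -0.0018 0; 0 0 0.0125 -0.0008 0; 0 0 0.0126 0.0002 0; 0 0 0.0125 0.001 0; 0 0 0.006 0.001 0; 0 0 0 0 0; 0 0 0 0 0'
python3 -m jog '0.33 0 0 0 0; 0.33 0 0 0 0; 0.33 0 0 0 0; 0.33 0 0 0 0; 0.33 0 0 -0.02 0; 0.33 0 0 -0.03 0; 0.33 0 0 -0.03 0; 0.33 0 0 0 0'
python3 - <<'E'
from h import *
plan([.539,.0588,.2],-94.2)
c=robot.read_camera("top"); crop(c,170,150,300,250,6,"fix2")
E
```

```text
t: 6.48
tool_pos: [0.6394, 0.0566, 0.2718]
orientation: [2.3, 2.136, 0.0]
force: [0.7, -4.8, 0.9]
opening: 0.0135
gripper_force: 25.0
t: 7.15
tool_pos: [0.6406, 0.0578, 0.3592]
orientation: [2.296, 2.135, 0.012]
force: [0.6, 0.9, 1.8]
opening: 0.0305
gripper_force: 0.0
t 7.2 grasp now [0.6412 0.0579 0.2942] yaw_y -4.17 tilt 0.59 q6 0.08 | turn -89.97 deg, shift tool xyz [103.   -6.7  93.2] mm
```

View pics/fix2.png

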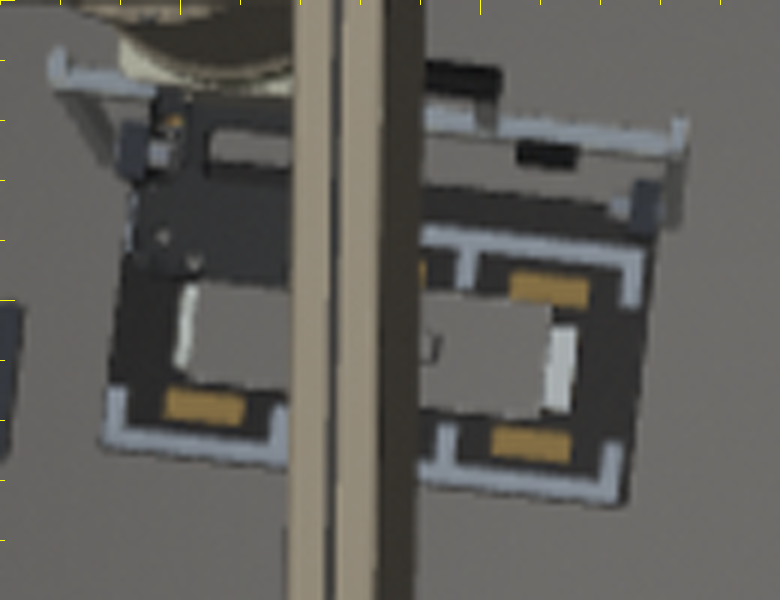

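Crop fix2 shows the clamp open: cross bar up at (650,140), hinge lugs at (645,205). The nests are clear, and the guard is under the arm at (370,340). With the frame leaning there, the gripper body has to lie along fixture y, so I'll grip the rib by its ends.

```bash

python3 -m jog '0.9 0 -0.02 0 0; 0.9 0 -0.02 0 0; 0.9 0 -0.02 0 0; 0.9 0 0 0 7; 0.9 0 0 0 7; 0.9 0 0 0 7; 0.9 0 0 0 7; 0.9 0 0 0 7; 0.9 0 0 0 7; 0.9 0 0 0 7'
python3 -m jog '0.9 0 0 0 7; 0.9 0 0 0 7; 0.9 0 0 0 7; 0.9 0 0 0 7; 0.9 0 0 0 7; 0.9 0 0 0 6; 0.9 0 0 0 0; 0.9 0 0 0 0'
python3 - <<'E'
from h import *
p,M=plan([.5405,.0588,.15],-94.2)
plan([.5405,.0588,.082],-94.2,p,M)
E
```

```text
t: 8.03
tool_pos: [0.5786, 0.0621, 0.35]
orientation: [-2.983, -0.983, 0.003]
force: [0.2, -0.9, -0.4]
opening: 0.0835
gripper_force: 0.0
t: 8.7
tool_pos: [0.5787, 0.062, 0.3503]
orientation: [-3.14, 0.109, 0.002]
force: [0.3, 0.4, -0.7]
opening: 0.0838
gripper_force: 0.0
t 8.7 grasp now [0.5786 0.062  0.2853] yaw_y -93.98 tilt 0.08 q6 1.66 | turn 0.22 deg, shift tool xyz [-37.6   6.  135.4] mm
t 8.7 grasp now [0.5405 0.0588 0.15  ] yaw_y -94.20 tilt 0.08 q6 1.66 | turn 0.00 deg, shift tool xyz [ 0.1  0.  68. ] mm
```

```bash

python3 -m jog '0.9 -0.02 0.003 0 0; 0.9 -0.0176 0.003 0.02 0; 0.9 0 0 0.03 0; 0.9 0 0 0.03 0; 0.9 0 0 0.03 0; 0.9 0 0 0.03 0; 0.9 0 0 0.03 0; 0.9 0 0 0.02 0; 0.9 0 0 0.013 0; 0.9 0 0 0 0'
python3 -m jog '0 0 0 0 0; 0 0 0 0 0; 0 0 0 0 0; 0 0 0 0 0; 0 0 0 0 0; 0 0 0 0 0' 30
python3 -c "
from h import *
plan([.5405,.0588,.15],-94.2)"
```

```text
t: 9.53
tool_pos: [0.5402, 0.0587, 0.1463]
orientation: [3.14, -0.11, -0.004]
force: [-0.9, -0.0, -0.0]
opening: 0.0838
gripper_force: 0.0
t: 10.03
tool_pos: [0.5416, 0.0589, 0.1491]
orientation: [-3.139, 0.114, -0.002]
force: [-0.4, 2.2, 3.9]
opening: 0.06
gripper_force: 30.0
t 10.0 grasp now [0.5417 0.0589 0.0841] yaw_y -94.17 tilt 0.08 q6 1.66 | turn 0.03 deg, shift tool xyz [ -1.1   0.1 -65.9] mm
```

```bash

python3 -m jog '0 0 0 -0.015 0; 0 0 0 -0.02 0; 0 0 0 -0.03 0; 0 0 0 -0.03 0; 0 0 0 -0.03 0; 0 0 0 0 0; 0 0 0 0 0'
python3 -c "
from h import *
p,M=plan([.5305,.3535,.205],-94.3)
plan([.5305,.3535,.137],-94.3,p,M)"
```

```text
t: 10.62
tool_pos: [0.5422, 0.0585, 0.2755]
orientation: [3.139, -0.115, 0.007]
force: [0.5, 0.5, -2.5]
opening: 0.0597
gripper_force: 30.0
t 10.6 grasp now [0.5424 0.0585 0.2105] yaw_y -94.18 tilt 0.24 q6 1.66 | turn 0.12 deg, shift tool xyz [ -34.  -293.3    5.4] mm
t 10.6 grasp now [0.5305 0.3535 0.205 ] yaw_y -94.30 tilt 0.24 q6 1.66 | turn 0.00 deg, shift tool xyz [-0.3  0.  68. ] mm
```

```bash

python3 -m jog '0 -0.0034 -0.0293 0 0; 0 -0.0034 -0.0293 0 0; 0 -0.0034 -0.0293 0 0; 0 -0.0034 -0.0293 0 0; 0 -0.0034 -0.0293 0 0; 0 -0.0034 -0.0293 0 0; 0 -0.0034 -0.0293 0 0; 0 -0.0034 -0.0293 0 0; 0 -0.0034 -0.0293 0 0; 0 -0.0034 -0.0293 0 0'
python3 -m jog '0 0 0 0 0; 0 0 0 0 0; 0 0 0 0 0'
python3 -c "
from h import *
p,M=plan([.5305,.3535,.137],-94.3)
c=robot.read_camera('scene'); crop(c,360,130,520,280,5,'rail2')"
```

```text
t: 11.45
tool_pos: [0.5275, 0.3542, 0.2703]
orientation: [3.137, -0.114, -0.005]
force: [0.4, -0.4, -1.3]
opening: 0.0596
gripper_force: 30.0
t: 11.7
tool_pos: [0.528, 0.3526, 0.2711]
orientation: [3.137, -0.114, -0.004]
force: [-0.0, -0.4, -2.6]
opening: 0.0594
gripper_force: 30.0
t 11.7 grasp now [0.5278 0.3525 0.2061] yaw_y -94.16 tilt 0.21 q6 2.15 | turn 0.14 deg, shift tool xyz [ 2.8 -1.4 69.1] mm
```

View pics/rail2.png

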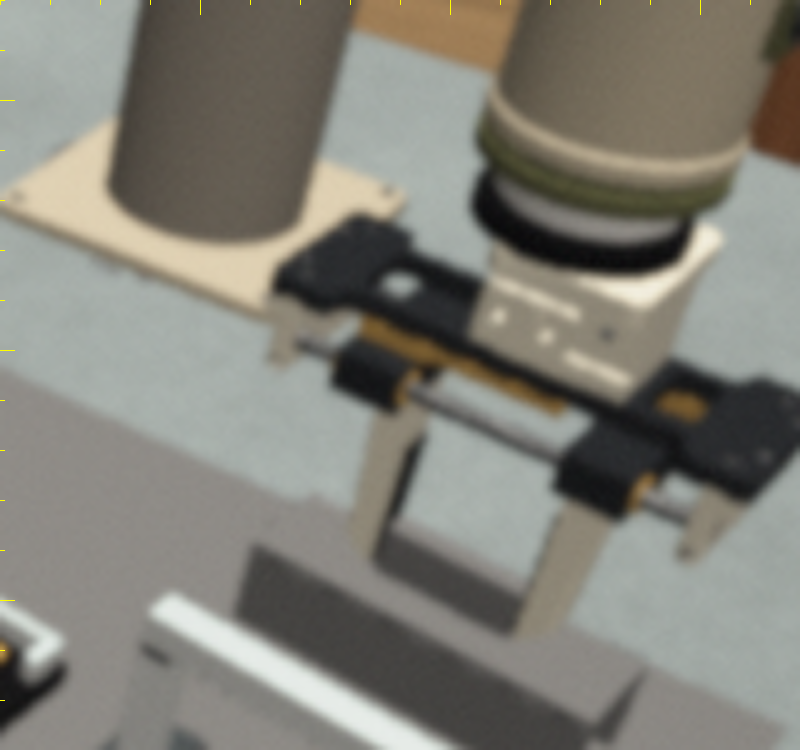

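The guard is held level over the rail, with the rib between the fingers at about (470,560). Next I'll lower it until it touches.

```bash

python3 -m jog '0 0.003 -0.0014 0 0; 0 0 0 0.015 0; 0 0 0 0.015 0; 0 0 0 0.015 0; 0 0 0 0.01 0; 0 0 0 0.005 0; 0 0 0 0 0; 0 0 0 0 0'
python3 -m jog '0 0 0 0.004 0; 0 0 0 0.004 0; 0 0 0 0.003 0; 0 0 0 0 0; 0 0 0 0 0'
```

```text
t: 12.42
tool_pos: [0.532, 0.3542, 0.2137]
orientation: [-3.139, 0.116, -0.0]
force: [0.3, -0.3, -1.9]
opening: 0.0599
gripper_force: 30.0
t: 12.83
tool_pos: [0.5316, 0.3545, 0.2021]
orientation: [3.139, -0.115, -0.001]
force: [0.5, 0.1, -2.4]
opening: 0.0601
gripper_force: 30.0
```

```bash

python3 -m jog '0 0 0 0.002 0; 0 0 0 0.002 0; 0 0 0 0.001 0; 0 0 0 0 0; 0 0 0 0 0'
python3 -m jog '0.9 0 0 0 0; 0.9 0 0 0 0; 0.9 0 0 0 0; 0.9 0 0 0 0; 0.9 0 0 -0.02 0; 0.9 0 0 -0.03 0; 0.9 0 0 -0.03 0; 0.9 0 0 -0.03 0; 0.9 0 0 0 0'
python3 -c "
from h import *
c=robot.read_camera('scene'); crop(c,360,190,520,340,5,'rail3')
p,M=plan([.5748,-.2884,.25],-54.9)"
```

```text
t: 13.25
tool_pos: [0.532, 0.3547, 0.1991]
orientation: [-3.139, 0.115, -0.002]
force: [-4.9, -1.6, 8.8]
opening: 0.0599
gripper_force: 30.0
t: 14.0
tool_pos: [0.5338, 0.3557, 0.3155]
orientation: [-3.134, 0.115, -0.015]
force: [-0.3, -0.3, 1.4]
opening: 0.0841
gripper_force: 0.0
t 14.1 grasp now [0.5338 0.3557 0.2474] yaw_y -94.19 tilt 0.47 q6 2.15 | turn -39.29 deg, shift tool xyz [-336.8  550.5   -4.8] mm
```

View pics/rail3.png

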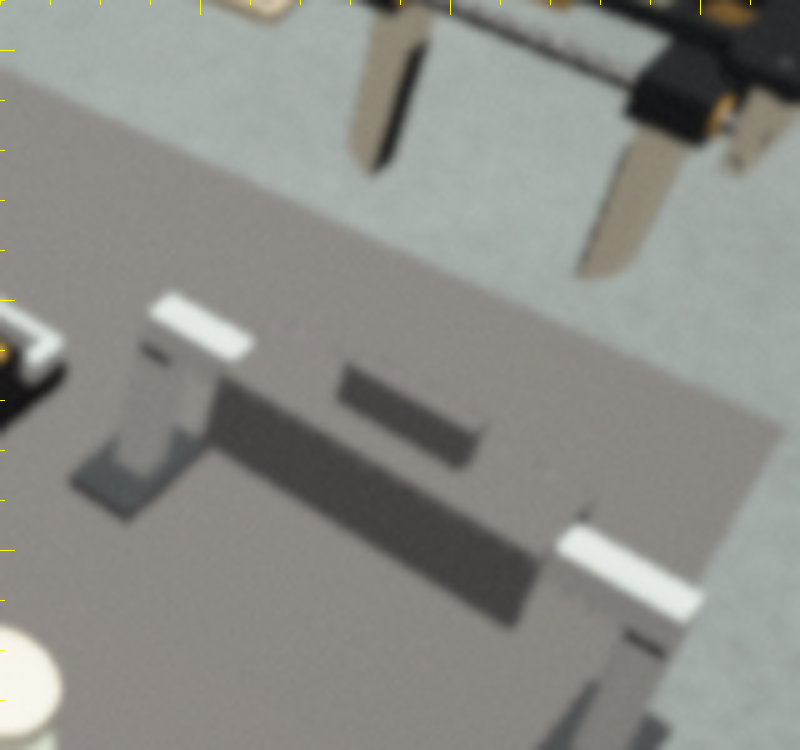

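The guard hangs squarely over the bar, with the bar visible on both sides at (200,325) and (630,575). Next I'll remeasure the cleared fixture and the boards.

```bash
cat >> h.py <<'E'
def boards(c):
    im=cv2.cvtColor(c["color"],cv2.COLOR_RGB2HSV)
    m=((im[:,:,2]>120)&(im[:,:,1]<60)).astype(np.uint8)
    m[:,:300]=0;m[:, 435:]=0;m[:150]=0;m[290:]=0
    m=cv2.morphologyEx(m,cv2.MORPH_CLOSE,np.ones((9,9)))
    n,l,st,ce=cv2.connectedComponentsWithStats(m)
    for i in range(1,n):
        if st[i,4]<200: continue
        w=np.array([pix2w(c,p,.008)[:2] for p in np.argwhere(l==i)[:,::-1]],np.float32)
        (x,y),(a,b),t=cv2.minAreaRect(w)
        if a<b: t-=90; a,b=b,a
        print("board",st[i,:4],f"x {x:.4f} y {y:.4f} long {a:.4f} {b:.4f} yaw {t:.1f}")
E
python3 - <<'E'
from h import *
c=robot.read_camera("top"); crop(c,175,155,285,240,7,"fix3"); boards(c)
E
```

```text
board [348 178  37  41] x 0.5748 y -0.2884 long 0.0916 0.0590 yaw 35.1
board [379 229  38  41] x 0.4439 y -0.3752 long 0.0902 0.0600 yaw 36.9
board [325 230  26  37] x 0.4412 y -0.2169 long 0.0921 0.0599 yaw 7.7
```

View pics/fix3.png

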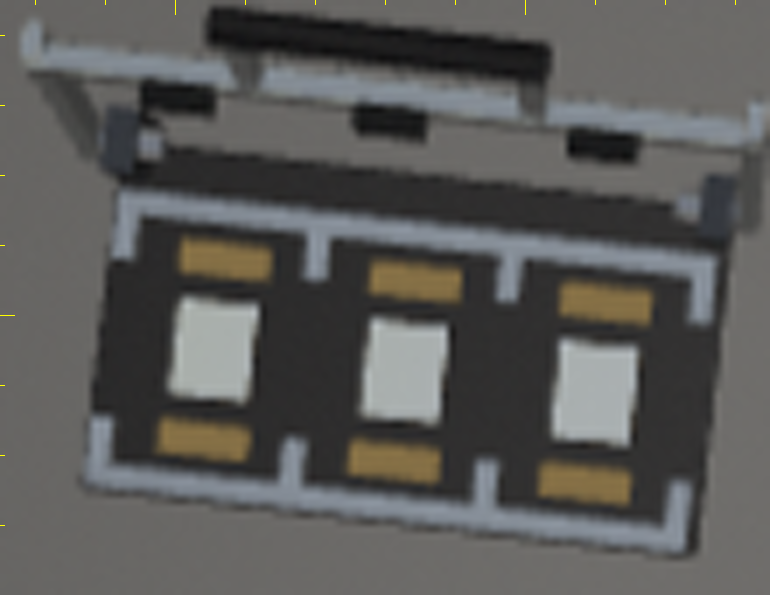

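The crop (7×, offset 175,155) shows three empty nests. Each has a white lifter pad (~(213,350), (403,370), (594,392)) and two gold contact strips on the floor, which mark the nest centres.

```bash
cat >> h.py <<'E'
def gold(c):
    im=cv2.cvtColor(c["color"],cv2.COLOR_RGB2HSV)
    m=((im[:,:,0]>12)&(im[:,:,0]<28)&(im[:,:,1]>90)).astype(np.uint8); m[:180]=0;m[235:]=0;m[:,:185]=0;m[:,275:]=0
    n,l,st,ce=cv2.connectedComponentsWithStats(m)
    return [(ce[i],st[i,4],pix2w(c,ce[i],.0155)) for i in range(1,n) if st[i,4]>15]
E
python3 - <<'E'
from h import *
c=robot.read_camera("top"); g=gold(c)
for ce,a,p in g: print(ce.round(1),a,p.round(4))
P=np.array([p for _,_,p in g])
s=P[np.argsort(-P[:,1])]
for k in range(3):
    q=s[2*k:2*k+2]; print("nest",3-k,q.mean(0).round(4),np.linalg.norm(q[0]-q[1]).round(4),np.degrees(np.arctan2(*(q[np.argmax(q[:,0])]-q[np.argmin(q[:,0])])[1::-1])).round(2))
E
```

```text
[206.8 191.6] 65 [0.5801 0.1307 0.0155]
[234.  194.7] 66 [0.5741 0.059  0.0155]
[261.  197.7] 64 [ 0.5681 -0.0122  0.0155]
[203.8 217.4] 64 [0.5122 0.136  0.0155]
[231.  220.4] 66 [0.5062 0.0645 0.0155]
[258.  223.5] 66 [ 0.5002 -0.0065  0.0155]
nest 3 [0.5461 0.1333 0.0155] 0.0681 -4.46
nest 2 [0.5402 0.0617 0.0155] 0.0681 -4.63
nest 1 [ 0.5342 -0.0093  0.0155] 0.0681 -4.79
```

```bash
python3 -c "
from h import *
p,M=plan([.4412,-.2169,.2],-82.3)
plan([.4412,-.2169,.032],-82.3,p,M)"
```

```text
t 14.2 grasp now [0.5318 0.3546 0.2423] yaw_y -94.18 tilt 0.03 q6 2.15 | turn -11.88 deg, shift tool xyz [-166.4  554.2   42.1] mm
t 14.2 grasp now [ 0.4412 -0.2169  0.2   ] yaw_y -82.30 tilt 0.03 q6 2.15 | turn -0.00 deg, shift tool xyz [-1.00e-01  0.00e+00  1.68e+02] mm
```

```bash

python3 -m jog '0.7 0 0 0 -6; 0.7 0 0 0 -5.9; 0.7 -0.01 0.033 0 0; 0.7 -0.01 0.033 0 0; 0.7 -0.01 0.033 0 0; 0.7 -0.01 0.033 0 0; 0.7 -0.01 0.033 0 0; 0.7 -0.01 0.033 0 0; 0.7 -0.01 0.033 0 0; 0.7 -0.01 0.033 0 0' 25
python3 -m jog '0.7 -0.01 0.033 0 0; 0.7 -0.01 0.033 0 0; 0.7 -0.01 0.033 0 0; 0.7 -0.01 0.033 0 0; 0.7 -0.01 0.033 0 0; 0.7 -0.01 0.033 0 0; 0.7 -0.01 0.033 0 0; 0.7 -0.01 0.033 0 0; 0.7 0.004 -0.007 0.04 0; 0.7 0 0 0.03 0'
python3 -m jog '0.7 0 0 0.03 0; 0.7 0 0 0 0; 0.7 0 0 0 0'
python3 -c "
from h import *
plan([.4412,-.2169,.032],-82.3)"
```

```text
t: 14.98
tool_pos: [0.4865, 0.0807, 0.3051]
orientation: [3.134, 0.212, -0.005]
force: [0.1, 0.1, 0.4]
opening: 0.065
gripper_force: 0.0
t: 15.82
tool_pos: [0.4464, -0.1844, 0.2352]
orientation: [-3.135, -0.204, -0.0]
force: [-0.6, 0.5, -1.1]
opening: 0.0651
gripper_force: 0.0
t: 16.07
tool_pos: [0.4451, -0.1817, 0.2045]
orientation: [-3.131, -0.211, 0.009]
force: [-0.8, -1.3, 0.1]
opening: 0.0653
gripper_force: 0.0
t 16.1 grasp now [ 0.4447 -0.1815  0.1395] yaw_y -82.30 tilt 0.40 q6 0.94 | turn 0.00 deg, shift tool xyz [ -7.6  35.  107.4] mm
```

```bash

python3 -m jog '0.7 -0.0076 0.035 0 0; 0.7 0 0 0.02 0; 0.7 0 0 0.02 0; 0.7 0 0 0 0; 0.7 0 0 0 0; 0.7 0 0 0 0'
python3 -c "
from h import *
plan([.4412,-.2169,.032],-82.3); boards(robot.read_camera('top'))"
```

```text
t: 16.57
tool_pos: [0.4452, -0.2186, 0.1694]
orientation: [3.133, 0.212, 0.003]
force: [0.6, -0.9, -0.4]
opening: 0.0651
gripper_force: 0.0
t 16.6 grasp now [ 0.4453 -0.2187  0.1044] yaw_y -82.25 tilt 0.12 q6 0.88 | turn 0.05 deg, shift tool xyz [-3.9 -2.4 72.4] mm
board [348 178  37  41] x 0.5748 y -0.2884 long 0.0916 0.0590 yaw 35.1
board [313 224 106  66] x 0.4220 y -0.2912 long 0.2761 0.1703 yaw -88.4
```

```bash

python3 -m jog '0.7 -0.0035 -0.002 0.02 0; 0.7 0 0 0.02 0; 0.7 0 0 0.015 0; 0.7 0 0 0.01 0; 0.7 0 0 0.007 0; 0.7 0 0 0 0; 0.7 0 0 0 0'
python3 -m jog '0.2 0 0 0 0; 0.2 0 0 0 0; 0.2 0 0 0 0; 0.2 0 0 0 0; 0.2 0 0 0 0; 0.2 0 0 0 0' 25
python3 -c "
from h import *
plan([.4412,-.2169,.032],-82.3)"
```

```text
t: 17.2
tool_pos: [0.441, -0.2171, 0.0961]
orientation: [3.134, 0.212, 0.001]
force: [0.7, -0.3, -0.6]
opening: 0.065
gripper_force: 0.0
t: 17.7
tool_pos: [0.4406, -0.2169, 0.0956]
orientation: [3.134, 0.211, 0.0]
force: [0.3, -1.1, 3.6]
opening: 0.0299
gripper_force: 19.5
t 17.7 grasp now [ 0.4406 -0.2169  0.0306] yaw_y -82.29 tilt 0.01 q6 0.87 | turn 0.01 deg, shift tool xyz [ 0.6  0.1 -1.4] mm
```

```bash

python3 -m jog '0 0 0 0 0; 0 0 0 -0.01 0; 0 0 0 -0.02 0; 0 0 0 -0.03 0; 0 0 0 -0.03 0; 0 0 0 -0.02 0; 0 0 0 0 6.2; 0 0 0 0 6.2; 0 0 0 0 0; 0 0 0 0 0'
python3 -c "
from h import *
p,M=plan([.5461,.1335,.13],-94.7)"
```

```text
t: 18.53
tool_pos: [0.4403, -0.2168, 0.2056]
orientation: [-3.139, 0.123, 0.0]
force: [-0.3, 0.2, -0.9]
opening: 0.0301
gripper_force: 25.0
t 18.5 grasp now [ 0.4403 -0.2168  0.1406] yaw_y -94.50 tilt 0.01 q6 1.09 | turn 0.20 deg, shift tool xyz [  76.7 -357.8   10.6] mm
```

```bash

python3 -m jog '0 0.0064 -0.02 0 0; 0 0.0064 -0.03 0 0; 0 0.0064 -0.03 0 0; 0 0.0064 -0.03 0 0; 0 0.0064 -0.03 0 0; 0 0.0064 -0.03 0 0; 0 0.0064 -0.03 0 0; 0 0.0064 -0.03 0 0; 0 0.0064 -0.03 0 0; 0 0.0064 -0.03 0 0'
python3 -m jog '0 0.0064 -0.03 0 0; 0 0.0064 -0.02 0 0; 0 0 -0.018 0.02 0.2; 0 0 0 0.03 0; 0 0 0 0 0; 0 0 0 0 0; 0 0 0 0 0'
python3 - <<'E'
from h import *
p,M=plan([.5461,.1335,.06],-94.7)
c=robot.read_camera("top"); crop(c,175,155,285,240,7,"pl1")
E
```

```text
t: 19.37
tool_pos: [0.5278, 0.0684, 0.205]
orientation: [3.139, -0.122, -0.001]
force: [-0.2, -0.6, -1.5]
opening: 0.0298
gripper_force: 25.0
t: 19.95
tool_pos: [0.5463, 0.1332, 0.1561]
orientation: [3.139, -0.132, -0.001]
force: [0.5, -0.1, -0.5]
opening: 0.0298
gripper_force: 25.0
t 19.9 grasp now [0.5463 0.1331 0.0911] yaw_y -94.82 tilt 0.03 q6 1.80 | turn -0.12 deg, shift tool xyz [-0.2 -0.4 31.1] mm
```

View pics/pl1.png

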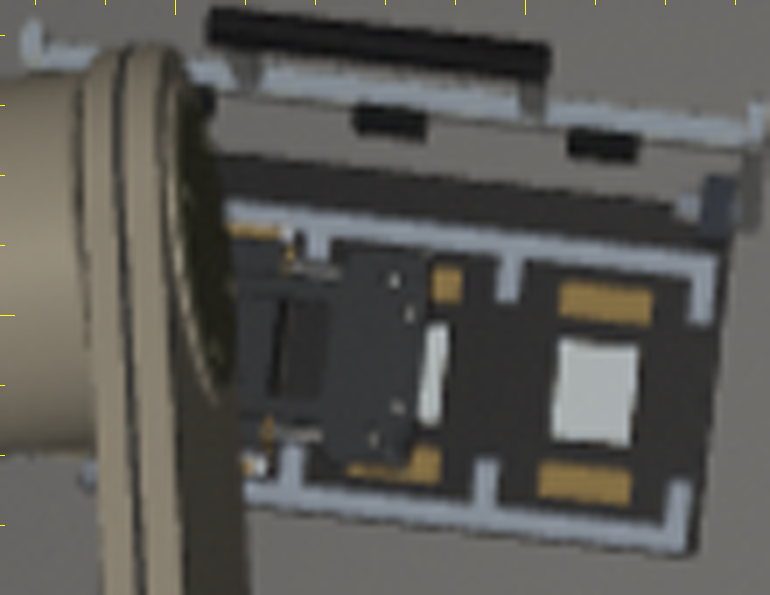

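The held board's right corners show near crop (296,230) and (268,477), over nest 3. I'll check them against the prediction.

```bash
python3 - <<'E'
from h import *
c=robot.read_camera("top")
r=R.from_euler('z',-4.8,degrees=True).as_matrix()
for z in(.0685,.0605):
  for l in((.045,-.03),(-.045,-.03)):
    u=w2pix(c,np.array([.5463,.1331,z])+r@[*l,0]); print(z,l,((u-[175,155])*7).round(0))
crop(c,203,183,222,227,12,"pl1b")
E
```

```text
0.0685 (0.045, -0.03) [287. 224.]
0.0685 (-0.045, -0.03) [257. 473.]
0.0605 (0.045, -0.03) [290. 226.]
0.0605 (-0.045, -0.03) [261. 473.]
```

View pics/pl1b.png

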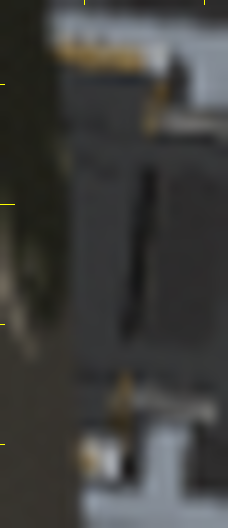

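```bash
python3 - <<'E'
from h import *
c=robot.read_camera("top"); im=c["color"]
print("cols",list(range(205,222)))
for y in list(range(184,196,1))+list(range(216,227)): print(y,[f"{a:02x}{b:02x}{d:02x}" for a,b,d in im[y,205:222]])
E
```

```text
cols [205, 206, 207, 208, 209, 210, 211, 212, 213, 214, 215, 216, 217, 218, 219, 220, 221]
184 ['1f2019', '2a2b28', '585c60', '747b83', '737a82', '696e74', '676d74', '5e6269', '5d6267', '565b60', '55595f', '4a4d51', '4b4e52', '494c50', '3e4042', '353535', '363636']
185 ['20201a', '2a2a25', '595b5a', '878b8e', '85898b', '7e8389', '838a91', '838990', '7b828b', '848b95', '818993', '757c85', '757c84', '747b83', '686d75', '5f6369', '5f646a']
186 ['202019', '27261e', '565144', '8c8271', '897e6b', '797162', '86807a', '837e76', '76746f', '878889', '8f959e', '8b9199', '808790', '848c96', '848c96', '848c96', '848d96']
187 ['202018', '23221a', '3f3826', '73613e', '73613e', '776440', '77643f', '7d6a45', '847555', '8d8067', 'a4a7ad', '9a9ea3', '6a6f75', '7a818a', '848d96', '858d96', '858d96']
188 ['202018', '20201a', '24241e', '3a3831', '3d3933', '4a4234', '4d4435', '5e5039', '605339', '75674f', '8b8d92', '878a8f', '414243', '585c61', '858d97', '858d97', '848c96']
189 ['202019', '201f19', '24241f', '353537', '353536', '353637', '343536', '323333', '313233', '2f3131', '2a2929', '453e36', '2f2e2d',
[... 2315 characters left out ...]

223 ['37332e', '37332e', '37342e', '37342f', '3c3a37', '575b61', '565a60', '4d5054', '4c4e52', '55595d', '868e98', '868e98', '818892', '494b4d', '2e2d2d', '2e2e2e', '2e2d2d']
224 ['36332e', '37342e', '36332d', '36332e', '464646', '838b94', '828a94', '777e86', '767c84', '787e87', '848c96', '858e97', '838a94', '63676d', '575c61', '565b60', '4c4f53']
225 ['37342e', '36332e', '38352f', '37332e', '444444', '7f868e', '838b95', '838b95', '848c95', '848c96', '848c96', '848c96', '848c96', '858d97', '858d97', '848c96', '767d86']
226 ['37342e', '36332e', '36332e', '37342e', '3e3c3a', '64696e', '747b83', '727981', '737a82', '788089', '7e868f', '7f868f', '808791', '848c97', '848c96', '858d97', '858d97']
```

```bash

python3 -m jog '0 -0.0009 -0.002 0 0.1; 0 0 0 0.01 0; 0 0 0 0.01 0; 0 0 0 0.008 0; 0 0 0 0 0; 0 0 0 0 0'
python3 -m jog '0 0 0 0.002 0; 0 0 0 0.002 0; 0 0 0 0.001 0; 0 0 0 0 0; 0 0 0 0 0'
python3 -m jog '0 0 0 0.002 0; 0 0 0 0.001 0; 0 0 0 0 0; 0 0 0 0 0'
```

```text
t: 20.6
tool_pos: [0.5447, 0.1355, 0.126]
orientation: [3.138, -0.137, -0.004]
force: [0.5, 0.1, -1.6]
opening: 0.0298
gripper_force: 25.0
t: 21.02
tool_pos: [0.5456, 0.1357, 0.1225]
orientation: [-3.139, 0.137, -0.0]
force: [1.1, 0.5, -0.7]
opening: 0.0301
gripper_force: 25.0
t: 21.35
tool_pos: [0.5455, 0.1357, 0.1193]
orientation: [3.139, -0.137, -0.0]
force: [0.7, 0.5, -0.8]
opening: 0.03
gripper_force: 25.0
```

The board is 5 mm below the wall tops with no contact force, so it's inside the nest. I'll press on down, watching the force.

```bash

for i in 1 2 3; do python3 -m jog '0 0 0 0.001 0; 0 0 0 0.001 0; 0 0 0 0.001 0; 0 0 0 0 0; 0 0 0 0 0' 40 | egrep 'pos|force'; done
```

```text
tool_pos: [0.5455, 0.1357, 0.1162]
force: [-1.2, 0.1, -0.5]
gripper_force: 40.0
tool_pos: [0.5457, 0.1357, 0.1135]
force: [-0.9, 0.2, 1.2]
gripper_force: 40.0
tool_pos: [0.5457, 0.1357, 0.1105]
force: [-1.2, -0.1, 5.1]
gripper_force: 40.0
```

```bash

for i in 1 2 3; do python3 -m jog '0 0 0 0.001 0; 0 0 0 0.001 0; 0 0 0 0 0; 0 0 0 0 0; 0 0 0 0 0' | egrep 'pos|force'; done
```

```text
tool_pos: [0.5458, 0.1357, 0.1105]
force: [-12.6, -2.6, 23.0]
gripper_force: 40.0
tool_pos: [0.5459, 0.1357, 0.1105]
force: [-23.3, -4.1, 42.6]
gripper_force: 40.0
tool_pos: [0.5465, 0.1357, 0.11]
force: [-27.2, -6.6, 53.6]
gripper_force: 40.0
```

```bash

python3 -m jog '0 0 0 -0.003 0; 0 0 0 -0.0025 0; 0 0 0 0 0; 0 0 0 0 0' | egrep 'pos|force'
python3 -m jog '0.5 0 0 0 0; 0.5 0 0 0 0; 0.5 0 0 0 0; 0.5 0 0 0 0; 0.5 0 0 -0.02 0; 0.5 0 0 -0.03 0; 0.5 0 0 -0.03 0; 0.5 0 0 -0.03 0; 0.5 0 0 -0.02 0; 0.5 0 0 0 0' 25
python3 - <<'E'
from h import *
boards(robot.read_camera("top"))
p,M=plan([.4439,-.3752,.15],-53.1)
E
```

```text
tool_pos: [0.5458, 0.1358, 0.1101]
force: [-2.1, 0.7, 7.1]
gripper_force: 40.0
t: 25.02
tool_pos: [0.548, 0.1361, 0.2457]
orientation: [-3.137, 0.137, -0.013]
force: [0.7, -0.8, 0.8]
opening: 0.0465
gripper_force: 0.0
board [348 178  37  41] x 0.5748 y -0.2884 long 0.0916 0.0590 yaw 35.1
board [379 229  38  41] x 0.4436 y -0.3756 long 0.0912 0.0602 yaw 36.9
t 25.1 grasp now [0.5475 0.136  0.1779] yaw_y -94.99 tilt 0.32 q6 1.81 | turn -41.89 deg, shift tool xyz [-389.9  346.5   26.9] mm
```

```bash

python3 -m jog '0.7 0 0 0 -6.7; 0.7 0 0 0 -6.7; 0.7 0 0 0 -6.7; 0.7 0 0 0 -6.7; 0.7 0 0 0 -6.7; 0.7 0 0 0 -6.6; 0.7 0 0 0 0; 0.7 0 0 0 0' | head -2
python3 -c "
from h import *
p,M=plan([.5748,-.2868,.13],-54.9)
p,M=plan([.5748,-.2868,.031],-54.9,p,M)"
```

```text
t: 25.73
tool_pos: [0.5449, 0.1355, 0.2382]
t 25.7 grasp now [0.5448 0.1355 0.1732] yaw_y -55.10 tilt 0.14 q6 1.11 | turn -0.20 deg, shift tool xyz [-218.2  362.8   43.3] mm
t 25.7 grasp now [ 0.5748 -0.2868  0.13  ] yaw_y -54.90 tilt 0.14 q6 1.11 | turn -0.00 deg, shift tool xyz [ 0.2  0.1 99. ] mm
```

```bash

python3 -m jog '0.7 -0.0168 0.0279 0 0; 0.7 -0.0168 0.0279 0 0; 0.7 -0.0168 0.0279 0 0; 0.7 -0.0168 0.0279 0 0; 0.7 -0.0168 0.0279 0 0; 0.7 -0.0168 0.0279 0 0; 0.7 -0.0168 0.0279 0 0; 0.7 -0.0168 0.0279 0 0; 0.7 -0.0168 0.0279 0 0; 0.7 -0.0168 0.0279 0 0' | head -2
python3 -m jog '0.7 -0.0168 0.0279 0 0; 0.7 -0.0168 0.0279 0 0; 0.7 -0.0166 0.028 0 -0.2; 0.7 0 0 0.03 0; 0.7 0 0 0.03 0; 0.7 0 0 0.02 0; 0.7 0 0 0 0; 0.7 0 0 0 0; 0.7 0 0 0 0' | head -2
python3 -c "
from h import *
p,M=plan([.5748,-.2868,.031],-54.9); boards(robot.read_camera('top'))"
```

```text
t: 26.57
tool_pos: [0.5682, -0.1907, 0.2391]
t: 27.32
tool_pos: [0.5763, -0.2868, 0.1611]
t 27.3 grasp now [ 0.5764 -0.2868  0.0961] yaw_y -54.77 tilt 0.07 q6 0.41 | turn 0.13 deg, shift tool xyz [-1.3 -1.  65.1] mm
board [318 150 117 140] x 0.5070 y -0.3465 long 0.4007 0.2557 yaw -18.5
board [379 229  25  32] x 0.4558 y -0.3660 long 0.0602 0.0597 yaw 36.8
```

```bash

python3 -m jog '0.7 -0.0012 -0.001 0.02 0.1; 0.7 0 0 0.02 0; 0.7 0 0 0.015 0; 0.7 0 0 0.01 0; 0.7 0 0 0 0; 0.7 0 0 0 0' |egrep 'pos|force'
python3 -m jog '0 0 0 0 0; 0 0 0 0 0; 0 0 0 0 0; 0 0 0 0 0; 0 0 0 0 0; 0 0 0 0 0; 0 0 0 0 0' 25
python3 -c "
from h import *
plan([.5748,-.2868,.031],-54.9)"
```

```text
tool_pos: [0.5743, -0.2865, 0.0951]
force: [0.7, 0.1, -0.5]
gripper_force: 0.0
t: 28.45
tool_pos: [0.5745, -0.2867, 0.0953]
orientation: [2.994, 0.95, 0.001]
force: [-0.6, -1.3, 2.0]
opening: 0.0294
gripper_force: 25.0
t 28.4 grasp now [ 0.5745 -0.2867  0.0303] yaw_y -54.79 tilt 0.05 q6 0.41 | turn 0.11 deg, shift tool xyz [ 0.2  0.2 -0.7] mm
```

```bash

python3 -m jog '0 0 0 -0.01 0; 0 0 0 -0.03 0; 0 0 0 -0.04 0; 0 0 0 -0.04 0; 0 0 0 -0.015 6.7; 0 0 0 0 6.7; 0 0 0 0 6.7; 0 0 0 0 6.7; 0 0 0 0 6.7; 0 0 0 0 6.4' | egrep 'pos|open'
python3 -m jog '0 0 0 0 0; 0 0 0 0 0'|egrep 'pos|open'
python3 -c "
from h import *
p,M=plan([.5405,.064,.16],-94.7); plan([.5405,.064,.065],-94.7,p,M); boards(robot.read_camera('top'))"
```

```text
tool_pos: [0.5739, -0.2863, 0.2302]
opening: 0.0304
tool_pos: [0.574, -0.2864, 0.2301]
opening: 0.0297
t 29.4 grasp now [ 0.574  -0.2864  0.1651] yaw_y -94.49 tilt 0.02 q6 1.11 | turn 0.21 deg, shift tool xyz [ -62.1 -346.4    5.2] mm
t 29.4 grasp now [0.5405 0.064  0.16  ] yaw_y -94.70 tilt 0.02 q6 1.11 | turn 0.00 deg, shift tool xyz [ 0.  0. 95.] mm
board [318 150 117 140] x 0.5056 y -0.3442 long 0.4365 0.1596 yaw -29.3
board [379 229  31  39] x 0.4463 y -0.3733 long 0.0842 0.0599 yaw 36.9
board [406 240  29  50] x 0.3980 y -0.4481 long 0.1487 0.0314 yaw -28.7
```

```bash

python3 -m jog '0 -0.012 -0.02 0 0.2; 0 -0.012 -0.03 0 0; 0 -0.012 -0.03 0 0; 0 -0.012 -0.03 0 0; 0 -0.012 -0.03 0 0; 0 -0.002 -0.03 0 0; 0 0 -0.03 0 0; 0 0 -0.03 0 0; 0 0 -0.03 0 0; 0 0 -0.03 0 0' | egrep 'pos|open'
python3 -m jog '0 0 -0.03 0 0; 0 0 -0.0264 0.01 0; 0 0 0 0.03 0; 0 0 0 0.03 0; 0 0 0 0.02 0; 0 0 0 0 0; 0 0 0 0 0; 0 0 0 0 0' | egrep 'pos|open'
python3 - <<'E'
from h import *
plan([.5405,.064,.05],-94.7)
c=robot.read_camera("top"); s=robot.read_state(); M=R.from_rotvec(s["orientation"]).as_matrix(); g=np.array(s["tool_pos"])+M[:,2]*.065
r=R.from_euler('z',-4.7,degrees=True).as_matrix()
for l in((.045,-.03),(-.045,-.03)): print(l,w2pix(c,g+[0,0,-.0303+.008]+r@[*l,0]).round(1))
im=c["color"]; print("cols 236-250")
for y in list(range(186,198))+list(range(220,231)): print(y,[f"{a:02x}{b:02x}{d:02x}" for a,b,d in im[y,234:250]])
E
```

```text
tool_pos: [0.5369, 0.0092, 0.2302]
opening: 0.0297
tool_pos: [0.5427, 0.0638, 0.1415]
opening: 0.0296
t 31.0 grasp now [0.5428 0.0638 0.0765] yaw_y -94.82 tilt 0.10 q6 1.68 | turn -0.12 deg, shift tool xyz [-2.4  0.  26.5] mm
(0.045, -0.03) [243.9 189.4]
(-0.045, -0.03) [239.8 224.5]
cols 236-250
186 ['847c6c', '7e7768', '3e3d3a', '5a564e', '847d6e', '847c6d', '847c6d', '807969', '565248', '7d7667', '3f3d31', '1f2019', '20211a', '2b2a29', '2e2d2e', '2f2e2e']
187 ['847d6d', '7e7768', '3e3d39', '5c584f', '857d6e', '857e6e', '847d6e', '80796a', '514c43', '7c7666', '3a392d', '1f1e18', '21211a', '2a2927', '373839', '373738']
188 ['857d6d', '7f7869', '403e3b', '5b584f', '847c6d', '857d6e', '847d6d', '807869', '4f4a41', '7e7768', '363529', '212119', '24251f', '404343', '61656b', '60656a']
189 ['847d6d', '7f796a', '41403c', '635f55', '847d6d', '867e6e', '857d6d', '807869', '544e45', '877f6f', '323226', '23221b', '2a2b28', '5b5f62', '858d97', '858d96']
190 ['847d6d', '7f786a', '43413c', '6f6a5e', '847d6d', '857d6e', '857d6d', '807869', '5c564c', '8b8473', '343427', '28281f', '292a27', '5b5f62
[... 2292 characters left out ...]
 '333232', '30302f', '30302f', '31302f']
227 ['534f48', '4a4742', '857d6e', '867e6e', '867e6e', '857e6d', '746d5f', '36332d', '36322d', '36332e', '37342f', '424240', '585c61', '4e5155', '4d5054', '4c4f52']
228 ['534f48', '4a4843', '867e6e', '867e6f', '857e6e', '867e6e', '746e60', '36332d', '36332d', '36332f', '383631', '545556', '858c95', '797f87', '777d85', '767d85']
229 ['534f49', '4a4842', '867e6e', '867e6e', '867e6f', '857e6e', '776f62', '36342e', '36332e', '36332e', '383531', '545556', '858d97', '858e97', '868e98', '858d97']
230 ['4d4a44', '4b4843', '857d6e', '857d6e', '867e6f', '867e6f', '756f61', '36332e', '37332e', '36332e', '383530', '4a4b4b', '727981', '747a83', '757b83', '798089']
```

```bash

python3 -m jog '0 -0.0015 0 0.005 0.1; 0 0 0 0.005 0; 0 0 0 0.005 0; 0 0 0 0 0; 0 0 0 0 0; 0 0 0 0 0' |egrep 'pos|force'
for i in 1 2 3; do python3 -m jog '0 0 0 0.001 0; 0 0 0 0.001 0; 0 0 0 0 0; 0 0 0 0 0' 35|egrep 'pos|force'; done
```

```text
tool_pos: [0.5403, 0.064, 0.1248]
force: [-0.6, -0.8, -1.9]
gripper_force: 25.0
tool_pos: [0.5404, 0.064, 0.1228]
force: [-0.2, 0.6, -0.7]
gripper_force: 35.0
tool_pos: [0.5403, 0.064, 0.1207]
force: [0.2, -0.4, -2.0]
gripper_force: 35.0
tool_pos: [0.5403, 0.064, 0.1187]
force: [0.3, 0.1, -2.0]
gripper_force: 35.0
```

```bash

for i in 1 2 3 4 5; do python3 -m jog '0 0 0 0.001 0; 0 0 0 0.001 0; 0 0 0 0 0; 0 0 0 0 0' 40|egrep 'pos|^force'; done
```

```text
tool_pos: [0.5403, 0.064, 0.1168]
force: [0.5, 0.4, -2.2]
tool_pos: [0.5403, 0.0641, 0.1148]
force: [1.1, -0.3, -2.1]
tool_pos: [0.5405, 0.064, 0.1132]
force: [-0.5, 0.7, 3.3]
tool_pos: [0.5405, 0.064, 0.1109]
force: [-1.0, -0.8, 2.4]
tool_pos: [0.5406, 0.0641, 0.1102]
force: [-8.5, -1.4, 17.4]
```

```bash

python3 -m jog '0 0 0 0.001 0; 0 0 0 0 0; 0 0 0 0 0' |egrep 'pos|^force'
python3 -m jog '0 0 0 -0.002 0; 0 0 0 0 0; 0 0 0 0 0' |egrep 'pos|^force'
python3 -m jog '0.5 0 0 0 0; 0.5 0 0 0 0; 0.5 0 0 0 0; 0.5 0 0 0 0; 0.5 0 0 -0.02 0; 0.5 0 0 -0.03 0; 0.5 0 0 -0.03 0; 0.5 0 0 -0.03 0; 0.5 0 0 -0.02 0; 0.5 0 0 0 0' 25
python3 - <<'E'
from h import *
boards(robot.read_camera("top"))
p,M=plan([.4439,-.3752+.0015,.15],-53.1)
E
```

```text
tool_pos: [0.5406, 0.0641, 0.1102]
force: [-14.5, -1.5, 26.0]
tool_pos: [0.5406, 0.0641, 0.1102]
force: [-2.5, 0.6, 7.4]
t: 35.55
tool_pos: [0.5429, 0.0641, 0.2456]
orientation: [-3.138, 0.137, -0.014]
force: [0.5, 0.2, 0.9]
opening: 0.0467
gripper_force: 0.0
board [379 229  38  41] x 0.4439 y -0.3752 long 0.0902 0.0600 yaw 36.9
t 35.6 grasp now [0.5423 0.0641 0.1779] yaw_y -94.99 tilt 0.33 q6 1.68 | turn -41.89 deg, shift tool xyz [-341.7  290.9   27.3] mm
```

```bash

python3 -m jog '0.7 0 0 0 -7; 0.7 0 0 0 -7; 0.7 0 0 0 -7; 0.7 0 0 0 -7; 0.7 0 0 0 -7; 0.7 0 0 0 -6.9; 0.7 0 0 0 0; 0.7 0 0 0 0' | egrep pos
python3 -m jog '0.7 -0.0244 0.0208 0 0; 0.7 -0.0244 0.0208 0 0; 0.7 -0.0244 0.0208 0 0; 0.7 -0.0244 0.0208 0 0; 0.7 -0.0244 0.0208 0 0; 0.7 -0.0244 0.0208 0 0; 0.7 -0.0244 0.0208 0 0; 0.7 -0.0244 0.0208 0 0; 0.7 -0.0244 0.0208 0 0; 0.7 -0.0244 0.0208 0 0'|egrep pos
python3 -m jog '0.7 -0.0244 0.0208 0 0; 0.7 -0.0244 0.0208 0 0; 0.7 -0.0244 0.0208 0 0; 0.7 -0.0244 0.0208 0 0; 0.7 0 0 0.03 0; 0.7 0 0 0.03 0; 0.7 0 0 0.02 0; 0.7 0 0 0 0; 0.7 0 0 0 0; 0.7 0 0 0 0'|egrep pos
python3 -c "
from h import *
p,M=plan([.4439,-.3737,.031],-53.1)"
```

```text
tool_pos: [0.5397, 0.064, 0.2383]
tool_pos: [0.4694, -0.2502, 0.2392]
tool_pos: [0.4426, -0.3743, 0.161]
t 37.9 grasp now [ 0.4427 -0.3743  0.096 ] yaw_y -53.18 tilt 0.07 q6 0.14 | turn -0.08 deg, shift tool xyz [ 1.4  0.2 65. ] mm
```

```bash

python3 -m jog '0.7 0.0012 0 0.02 0; 0.7 0 0 0.02 0; 0.7 0 0 0.015 0; 0.7 0 0 0.01 0; 0.7 0 0 0 0; 0.7 0 0 0 0; 0.7 0 0 0 0' |egrep 'pos|force'
python3 -m jog '0 0 0 0 0; 0 0 0 0 0; 0 0 0 0 0; 0 0 0 0 0; 0 0 0 0 0; 0 0 0 0 0; 0 0 0 0 0' 25 | egrep 'open|force'
python3 -c "
from h import *
plan([.4439,-.3737,.031],-53.1)"
python3 -m jog '0 0 0 -0.01 0; 0 0 0 -0.03 0; 0 0 0 -0.04 0; 0 0 0 -0.04 0; 0 0 0 -0.015 7; 0 0 0 0 7; 0 0 0 0 7; 0 0 0 0 7; 0 0 0 0 7; 0 0 0 0 6.6' | egrep 'pos|open'
python3 -m jog '0 0 0 0 0; 0 0 0 0 0'|egrep 'pos|open'
python3 -c "
from h import *
p,M=plan([.5345,-.0078,.16],-94.9); plan([.5345,-.0078,.065],-94.9,p,M)"
```

```text
tool_pos: [0.444, -0.374, 0.0967]
force: [-0.3, -0.4, 0.2]
gripper_force: 0.0
force: [-0.5, 0.3, 1.3]
opening: 0.0295
gripper_force: 25.0
t 39.1 grasp now [ 0.4432 -0.3734  0.03  ] yaw_y -53.09 tilt 0.02 q6 0.14 | turn 0.01 deg, shift tool xyz [ 0.4  0.6 -1. ] mm
tool_pos: [0.4429, -0.373, 0.2303]
opening: 0.0298
tool_pos: [0.443, -0.3731, 0.2301]
opening: 0.0295
t 40.1 grasp now [ 0.443  -0.3731  0.1651] yaw_y -94.47 tilt 0.02 q6 0.86 | turn 0.43 deg, shift tool xyz [  60.  -371.8    5.2] mm
t 40.1 grasp now [ 0.5345 -0.0078  0.16  ] yaw_y -94.90 tilt 0.02 q6 0.86 | turn 0.00 deg, shift tool xyz [ 0.  0. 95.] mm
```

```bash

python3 -m jog '0 0.005 -0.02 0 0.4; 0 0.005 -0.03 0 0; 0 0.005 -0.03 0 0; 0 0.005 -0.03 0 0; 0 0.005 -0.03 0 0; 0 0.005 -0.03 0 0; 0 0.005 -0.03 0 0; 0 0.005 -0.03 0 0; 0 0.005 -0.03 0 0; 0 0.005 -0.03 0 0' | egrep 'pos|open'
python3 -m jog '0 0.005 -0.03 0 0; 0 0.005 -0.03 0.01 0; 0 0 -0.0218 0.03 0; 0 0 0 0.03 0; 0 0 0 0.02 0; 0 0 0 0 0; 0 0 0 0 0; 0 0 0 0 0; 0 0 0 0 0' | egrep 'pos|open'
python3 -c "
from h import *
plan([.5345,-.0078,.065],-94.9)"
```

```text
tool_pos: [0.5185, -0.0873, 0.2302]
opening: 0.0299
tool_pos: [0.5371, -0.0087, 0.1422]
opening: 0.03
t 41.7 grasp now [ 0.5374 -0.0087  0.0772] yaw_y -95.06 tilt 0.21 q6 1.55 | turn -0.16 deg, shift tool xyz [-3.  -0.6 12.2] mm
```

```bash

python3 -m jog '0 -0.002 -0.0006 0.005 0; 0 0 0 0.005 0; 0 0 0 0.005 0; 0 0 0 0 0; 0 0 0 0 0; 0 0 0 0 0; 0 0 0 0 0' |egrep 'pos|force'
python3 -c "
from h import *
plan([.5345,-.0078,.055],-94.9)"
```

```text
tool_pos: [0.5339, -0.0074, 0.125]
force: [-0.5, -0.6, -1.7]
gripper_force: 25.0
t 42.3 grasp now [ 0.5339 -0.0074  0.06  ] yaw_y -95.09 tilt 0.01 q6 1.55 | turn -0.19 deg, shift tool xyz [0.6 0.3 5. ] mm
```

```bash

python3 -m jog '0 0.0006 0.0003 0.001 -0.2; 0 0 0 0.001 0; 0 0 0 0 0; 0 0 0 0 0' 40|egrep 'pos|^force'
for i in 1 2 3 4 5; do python3 -m jog '0 0 0 0.001 0; 0 0 0 0.001 0; 0 0 0 0 0; 0 0 0 0 0'|egrep 'pos|^force'; done
```

```text
tool_pos: [0.5343, -0.0077, 0.1228]
force: [0.3, 0.7, -1.6]
tool_pos: [0.5342, -0.0077, 0.1207]
force: [-0.5, 0.2, -2.3]
tool_pos: [0.5342, -0.0078, 0.1187]
force: [-0.0, 0.8, -1.9]
tool_pos: [0.5343, -0.0078, 0.1168]
force: [0.2, 0.3, -1.4]
tool_pos: [0.5345, -0.0078, 0.1151]
force: [-1.3, 0.7, 2.6]
tool_pos: [0.5345, -0.0078, 0.1129]
force: [-0.5, 0.3, 2.7]
```

Underside is inside the nest and pushing the lifter. The floor should come at TCP z ≈ 0.110.

```bash

python3 -m jog '0 0 0 0.001 0; 0 0 0 0.001 0; 0 0 0 0 0; 0 0 0 0 0'|egrep 'pos|^force'
python3 -m jog '0 0 0 0.001 0; 0 0 0 0.0005 0; 0 0 0 0 0; 0 0 0 0 0'|egrep 'pos|^force'
```

```text
tool_pos: [0.5344, -0.0078, 0.1108]
force: [-0.0, -0.6, 1.6]
tool_pos: [0.5345, -0.0078, 0.11]
force: [-3.2, 0.8, 8.5]
```

```bash

python3 -m jog '0 0 0 0.001 0; 0 0 0 0.001 0; 0 0 0 0 0; 0 0 0 0 0'|egrep 'pos|^force'
python3 -m jog '0 0 0 -0.002 0; 0 0 0 0 0; 0 0 0 0 0' |egrep 'pos|^force'
python3 -m jog '0.5 0 0 0 0; 0.5 0 0 0 0; 0.5 0 0 0 0; 0.5 0 0 0 0; 0.5 0 0 -0.02 0; 0.5 0 0 -0.03 0; 0.5 0 0 -0.03 0; 0.5 0 0 -0.03 0; 0.5 0 0 -0.03 0; 0.5 0 0 0 0' 25|egrep 'pos|^force'
python3 -m jog '0.33 -0.03 0 0 -7; 0.33 -0.03 0 0 -7; 0.33 -0.03 0 0 -7; 0.33 -0.03 0 0 -7; 0.33 -0.03 0 0 -7; 0.33 0 0 0 -7; 0.33 0 0 0 -7; 0.33 0 0 0 -7; 0.33 0 0 0 -7; 0.33 0 0 0 -7'|egrep 'pos|^force'
python3 - <<'E'
from h import *
c=robot.read_camera("top"); crop(c,175,155,285,240,7,"full")
plan([.6394,.0566,.2068],-4.2)
E
```

```text
tool_pos: [0.5346, -0.0078, 0.11]
force: [-14.0, 0.4, 29.5]
tool_pos: [0.5345, -0.0078, 0.11]
force: [-3.9, -0.3, 10.5]
tool_pos: [0.5372, -0.008, 0.2565]
force: [1.1, 0.2, 1.1]
tool_pos: [0.3882, -0.0312, 0.2489]
force: [-0.1, -0.7, -0.0]
t 47.2 grasp now [ 0.3882 -0.0312  0.1838] yaw_y -24.01 tilt 0.02 q6 0.21 | turn -19.81 deg, shift tool xyz [105.9 244.1 -23.1] mm
```

View pics/full.png

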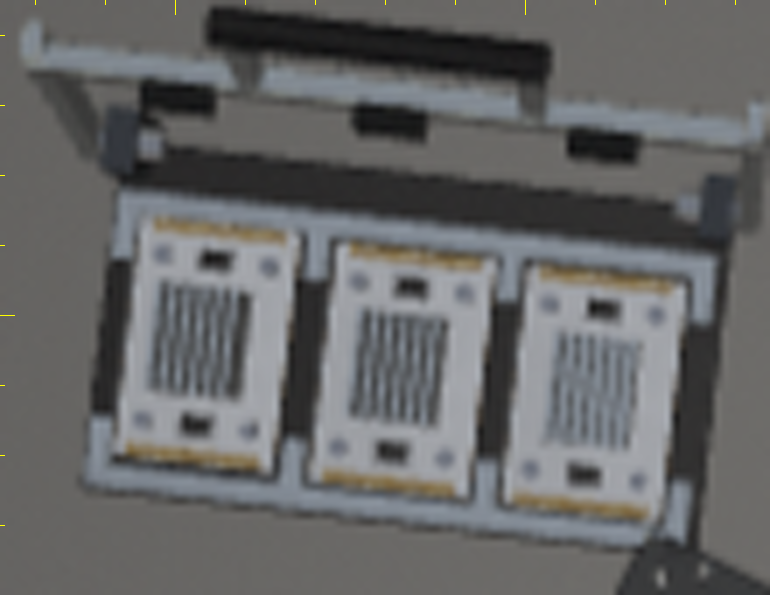

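All three boards lie flat inside their nests, with centres near (207,345), (400,368), (595,392), and the clamp still open above. Now to shut the clamp: back to the handle.

```bash

python3 -m jog '0.33 0 0 -0.03 -6.6; 0.33 0 0 -0.03 -6.6; 0.33 0 0 -0.03 -6.6; 0.33 0.026 0.025 -0.012 0; 0.33 0.02 0.03 0 0; 0.33 0.02 0.03 0 0; 0.33 0.02 0.03 0 0; 0.33 0.02 0.03 0 0; 0.33 0 0.03 0 0; 0.33 0 0.03 0 0'|egrep 'pos|^force'
python3 -m jog '0.33 0 0.03 0 0; 0.33 0 0.009 0 0; 0.33 0 0 0 0; 0.33 0 0 0 0; 0.33 0 0 0 0'|egrep 'pos|^force'
python3 - <<'E'
from h import *
plan([.6394,.0566,.2068],-4.3)
E
```

```text
tool_pos: [0.6034, 0.0577, 0.3502]
force: [0.1, -0.4, -0.3]
tool_pos: [0.6402, 0.0529, 0.3511]
force: [-0.4, 0.0, 0.1]
t 48.5 grasp now [0.6402 0.0529 0.2861] yaw_y -5.15 tilt 0.04 q6 0.09 | turn -0.85 deg, shift tool xyz [ 3.7 -1.  79.3] mm
```

```bash

python3 -m jog '0.33 0.0037 -0.001 0.02 -0.8; 0.33 0 0 0.02 0; 0.33 0 0 0.015 0; 0.33 0 0 0.015 0; 0.33 0 0 0.009 0; 0.33 0 0 0 0; 0.33 0 0 0 0'|egrep 'pos|^force'
python3 -m jog '0 0 0 0 0; 0 0 0 0 0; 0 0 0 0 0; 0 0 0 0 0; 0 0 0 0 0' 25
python3 - <<'E'
from h import *
import numpy as np
plan([.6394,.0566,.2068],-4.3)
a=np.linspace(1.72,-.02,25); x=-.167*np.cos(a); z=.167*np.sin(a)
print(np.c_[a[1:],np.diff(x),-np.diff(z),.6145+x[1:],.105+z[1:]].round(4).tolist())
E
```

```text
tool_pos: [0.6396, 0.0567, 0.2727]
force: [-1.2, -0.8, 0.7]
t: 49.48
tool_pos: [0.6406, 0.0566, 0.2737]
orientation: [2.302, 2.136, 0.002]
force: [-1.9, 0.9, 6.7]
opening: 0.0132
gripper_force: 25.0
t 49.5 grasp now [0.6407 0.0566 0.2087] yaw_y -4.29 tilt 0.09 q6 0.08 | turn 0.01 deg, shift tool xyz [-0.1 -1.3  1.9] mm
[[1.6475, -0.012, -0.0014, 0.6273, 0.2715], [1.575, -0.0121, -0.0005, 0.6152, 0.272], [1.5025, -0.0121, 0.0004, 0.6031, 0.2716], [1.43, -0.012, 0.0013, 0.5911, 0.2703], [1.3575, -0.0119, 0.0021, 0.5791, 0.2682], [1.285, -0.0117, 0.003, 0.5674, 0.2652], [1.2125, -0.0115, 0.0038, 0.5559, 0.2614], [1.14, -0.0112, 0.0047, 0.5448, 0.2567], [1.0675, -0.0108, 0.0055, 0.534, 0.2513], [0.995, -0.0104, 0.0062, 0.5236, 0.2451], [0.9225, -0.0099, 0.007, 0.5137, 0.2381], [0.85, -0.0094, 0.0077, 0.5043, 0.2305], [0.7775, -0.0088, 0.0083, 0.4955, 0.2222], [0.705, -0.0082, 0.0089, 0.4873, 0.2132], [0.6325, -0.0075, 0.0095, 0.4798, 0.2037], [0.56, -0.0068, 0.01, 0.473, 0.1937], [0.4875, -0.0061, 0.0105, 0.467, 0.1832], [0.415, -0.0053, 0.0109, 0.4617, 0.1723], [0.3425, -0.0045, 0.0112, 0.4572, 0.1611], [0.27, -0.0036, 0.0115, 0.4536, 0.1495], [0.1975, -0.0028, 0.0118, 0.4507, 0.1378], [0.125, -0.0019, 0.0119, 0.4488, 0.1258], [0.0525, -0.0011, 0.0121, 0.4477, 0.1138], [-0.02, -0.0002, 0.0121, 0.4475, 0.1017]]
```

```bash

python3 -m jog '0 0 -0.012 -0.0012 0; 0 0 -0.012 -0.0005 0; 0 0 -0.012 0.0004 0; 0 0 -0.012 0.0013 0; 0 0 -0.012 0.0021 0; 0 0 0 0 0'|egrep 'pos|^force'
python3 -m jog '0 0 -0.0117 0.003 0; 0 0 -0.0115 0.0038 0; 0 0 -0.0112 0.0047 0; 0 0 -0.0108 0.0055 0;  0 0 0 0 0'|egrep 'pos|^force'
```

```text
tool_pos: [0.5797, 0.0618, 0.2717]
force: [-4.3, 3.2, 6.8]
tool_pos: [0.5341, 0.0654, 0.2534]
force: [-4.7, 5.3, 4.4]
```

```bash

python3 -m jog '0 0 -0.0104 0.0062 0; 0 0 -0.0099 0.007 0; 0 0 -0.0094 0.0077 0; 0 0 -0.0088 0.0083 0; 0 0 0 0 0'|egrep 'pos|^force'
python3 -m jog '0 0 -0.0082 0.0089 0; 0 0 -0.0075 0.0095 0; 0 0 -0.0068 0.01 0; 0 0 -0.006 0.0105 0; 0 0 0 0 0'|egrep 'pos|^force'
```

```text
tool_pos: [0.4957, 0.0683, 0.223]
force: [-0.5, 6.1, -2.6]
tool_pos: [0.4677, 0.0705, 0.1836]
force: [3.7, 7.5, -5.2]
```

```bash

python3 -m jog '0 0 -0.0053 0.0109 0; 0 0 -0.0045 0.0112 0; 0 0 -0.0036 0.0115 0; 0 0 -0.0028 0.0118 0; 0 0 0 0 0'|egrep 'pos|^force'
python3 -m jog '0 0 -0.0019 0.0119 0; 0 0 -0.001 0.012 0; 0 0 0 0 0; 0 0 0 0 0'|egrep 'pos|^force'
```

```text
tool_pos: [0.4515, 0.0716, 0.1379]
force: [2.6, 7.5, -4.2]
tool_pos: [0.4484, 0.0718, 0.1146]
force: [-1.6, 7.1, -3.1]
```

```bash

for i in 1 2 3; do python3 -m jog '0 0 0 0.002 0; 0 0 0 0.002 0; 0 0 0 0 0; 0 0 0 0 0'|egrep 'pos|^force'; done
```

```text
tool_pos: [0.4482, 0.0718, 0.1109]
force: [-3.4, 7.5, -1.2]
tool_pos: [0.448, 0.0717, 0.1068]
force: [-3.6, 7.0, -2.5]
tool_pos: [0.448, 0.0717, 0.1028]
force: [-4.9, 6.9, -2.1]
```

```bash

for i in 1 2 3; do python3 -m jog '0 0 0 0.0015 0; 0 0 0 0.0005 0; 0 0 0 0 0; 0 0 0 0 0'|egrep 'pos|^force'; done
```

```text
tool_pos: [0.448, 0.0717, 0.101]
force: [-5.1, 6.8, -0.1]
tool_pos: [0.4479, 0.0717, 0.099]
force: [-5.4, 6.7, -0.4]
tool_pos: [0.448, 0.0717, 0.0971]
force: [-5.8, 6.1, 1.7]
```

```bash

for i in 1 2; do python3 -m jog '0 0 0 0.001 0; 0 0 0 0.001 0; 0 0 0 0 0; 0 0 0 0 0'|egrep 'pos|^force|open'; done
python3 - <<'E'
from h import *
c=robot.read_camera("scene"); crop(c,260,165,390,295,4,"shut")
E
```

```text
tool_pos: [0.4481, 0.0718, 0.0966]
force: [-16.5, 4.8, 21.5]
opening: 0.0128
tool_pos: [0.4482, 0.0717, 0.0957]
force: [-22.7, 4.8, 36.2]
opening: 0.0134
```

View pics/shut.png

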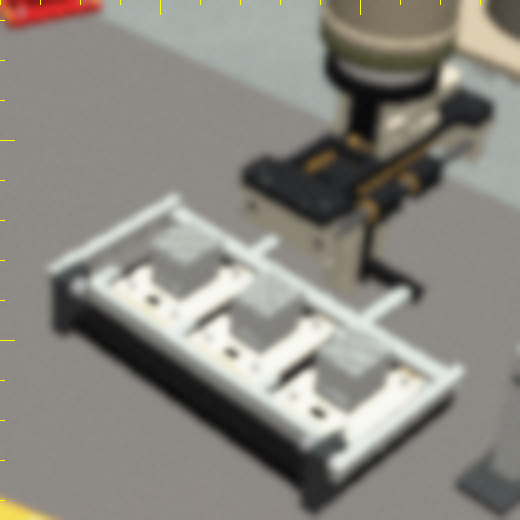

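There is a hard stop with force rising to 36 N at the handle. The picture shows the frame lying flat over the three seated boards (arms at (110,235) and (400,420)), so the clamp is shut. Release and withdraw.

```bash

python3 -m jog '0 0 0.001 -0.002 0; 0 0 0 0 0; 0 0 0 0 0'|egrep 'pos|^force'
python3 -m jog '0.36 0 0 0 0; 0.36 0 0 0 0; 0.36 0 0 0 0; 0.36 0 0 0 0; 0.36 0 0 -0.01 0; 0.36 0 0 -0.02 0; 0.36 0 0 -0.03 0; 0.36 0 0 -0.03 0; 0.36 0 0 -0.03 0; 0.36 0 0 -0.03 0'|egrep 'pos|^force'
python3 -m jog '0.36 0.03 -0.01 0 0; 0.36 0.03 -0.01 0 0; 0.36 0.03 -0.01 0 0; 0.36 0.03 0 0 0; 0.36 0.03 0 0 0; 0.36 0.03 0 0 0; 0.36 0.03 0 0 0; 0.36 0 0 0 0; 0.36 0 0 0 0'|egrep 'pos|^force'
python3 - <<'E'
from h import *
for n in("top","scene"):
    c=robot.read_camera(n); im=c["color"].max(2)
    for z in(.036,.046,.056):
        u=w2pix(c,[.4475,.0705,z]); print(n,z,u.round(1))
    x,y=w2pix(c,[.4475,.0705,.036]).astype(int)
    m=(im<45).astype(np.uint8); m2=np.zeros_like(m); m2[y-12:y+13,x-28:x+29]=m[y-12:y+13,x-28:x+29]
    k,l,st,ce=cv2.connectedComponentsWithStats(m2)
    print([(st[i].tolist(),ce[i].round(1).tolist()) for i in range(1,k) if st[i,4]>20])
c=robot.read_camera("top"); im=cv2.cvtColor(c["color"],cv2.COLOR_RGB2HSV)
m=((im[:,:,0]>20)&(im[:,:,0]<33)&(im[:,:,1]>150)).astype(np.uint8);m[:70]=0;m[140:]=0
p=np.argwhere(m).mean(0);print("multimeter px",p[::-1])
E
```

```text
tool_pos: [0.4482, 0.0716, 0.096]
force: [-17.7, 6.5, 19.6]
tool_pos: [0.4502, 0.0707, 0.2481]
force: [0.7, 0.0, -0.3]
tool_pos: [0.436, 0.2836, 0.2464]
force: [-0.3, -0.8, -0.7]
top 0.036 [227.1 243.1]
top 0.046 [226.6 243.2]
top 0.056 [226.2 243.4]
[([206, 240, 43, 9, 182], [227.2, 243.8])]
scene 0.036 [347.8 228.8]
scene 0.046 [348.3 226. ]
scene 0.056 [348.7 223.1]
[([337, 222, 22, 14, 61], [347.3, 228.5])]
multimeter px [240.45652174 118.45652174]
```

The handle images at z ≈ 0.036–0.037 m, its shut height, and the robot is clear of everything. I'll hand in the job.

```bash
python3 -c "
from plant import robot
print(robot.close_job())"
```

```text
the job is handed in; nothing more can be done
None
```

Job handed in: the guard hangs over the rail, all three boards are pressed down to their nest floors (a hard stop was felt on each), and the clamp is shut; I never touched the multimeter, rotary tool or jar.

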